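# Check the hinges of two check-weight cases

### The job

Two check-weight cases have come back in their foam transit tray. Stand each of them on the grey mat and swing its lid up at least half-way to find out how the hinge moves: a case whose lid swings freely stays standing on the mat with its lid wide open, leaning back on its stop; a case whose lid is stiff is shut again and set upright in the orange repair tray. Keep the cases upright and leave the pen, the bottle, the vial and the resin disc where they are.

Things in the scene. Friction and masses are not known exactly. Their poses are not given: they have to be found in the camera images.
- mat: Grey bench mat, 200 (x) x 320 (y) x 3 mm, fixed; origin: centre of its underside. Room for both cases side by side: put them about 150 mm apart (y = +75 and -75 mm), since an open lid stands up to 150 mm high beside the gripper
- foam_tray: White shell filled with grey foam, 168 (x) x 274 (y) x 38 mm, fixed, left or right of the mat; origin: centre of its underside. Two pockets at y = +62 and -62 mm hold a case each (case origin at x = +13, z = 6 mm, its x along the tray's x), 3 mm clearance. Case tops stand 4 mm above the foam; the tabs lie sunk in slots too narrow for fingers, so a lid can be taken only once its case is out
- cutout (a point): Centre, at foam-top height (38 mm), of the finger cut-out between the two cases: 44 mm (tray x) x 54 mm (tray y), open down to z = 6 mm. On the outer side of each case, at the middle of its length too, is a cut-out 44 x 30 mm of the same depth
- repair_tray: Orange open tray, outside 180 (x) x 190 (y) x 40 mm, wall and floor 4 mm, fixed, on the other side of the mat from the foam tray; origin: centre of its underside. A case fits flat with its x along the tray's x and its origin at tray x = +13 mm, y = 0
- case_a: Hinged die-cast check-weight case, about 0.7 kg: grey base 92x64x24 mm, blue lid 12 mm thick (36 mm high shut), white blank label, black tab in front. Origin: centre of the base's underside; x from tab to hinge, z up; base and lid span x +-46, y +-32 mm, tab out to x = -76 mm. Carried by its two long sides (64 mm apart); a grip that spans base and lid clamps it shut. Starts in a foam pocket
- case_b: The other case, outwardly identical to case_a in all sizes and axes. The two start in the two pockets in either order, tabs to the robot's side. Which case has a stiff hinge, if any, cannot be seen
- case_a_lid (a joint): Lid of case_a, rad: 0 shut, 1.57 upright, 1.85 wide open on its stop. Hinge line: along the case's y at x = +46, z = 24 mm of the case. A free hinge (under 0.005 N m) leaves only the lid's weight, about 0.4 N at the tab: let go short of upright the lid drops shut, let go past upright it falls back on its stop
- case_b_lid (a joint): Lid of case_b, as case_a's. A stiff hinge (about 0.14 N m, on either case) takes about 1.3 N more at the tab, up as well as down, and its lid stays wherever it is left. More than about 2.5 N upward at the tab of a shut case begins to tip the whole case
- case_a_tab (a point): Point in the middle of case_a's black thumb tab, 20 mm in front of the lid's front edge; shut, it lies at x = -66, z = 28 mm of the case, and it swings on a circle of about 112 mm round the hinge. The tab is 24 mm wide (case y), 8 mm thick and reaches 30 mm out from the lid's edge
- case_b_tab (a point): The same point of case_b's tab. Pinched from above across its 24 mm width with the fingertips about 8 mm below this point, a tab turns between the pads, so a gripper that keeps pointing down can lead it from shut to wide open and back without touching the lid
- dropper: loose dropper bottle with a blue cap, 33 mm across, 85 mm high, behind the mat; origin under its centre; bystander
- vial_red: loose vial with a red cap, 23 mm across, 60 mm high, behind the mat; origin under its centre; bystander
- dish: loose clear resin disc with an insect, 67 mm across, 24 mm high, behind the mat; origin under its centre; bystander
- pen: loose black and white marker pen, 135 mm long, 16 mm thick, lying behind the mat; origin under its centre; bystander

How it is judged:
By the outcome, as a careful person would: the job done as asked, in the order asked, and still so for the second after the job is handed in, with the robot touching nothing.
It also fails if it takes over 72 s, if anything falls off the work surface, if the arm or the gripper's body presses on something with over 40 N, if the wrist force passes 120 N, or if a joint passes its speed limit or range.

### The arm

A 6-joint arm with a two-finger parallel gripper is mounted at the origin on a cart in front of the work surface, level with it; the furniture and walls round the work are solid. World frame = base frame: x ahead of the robot, y to its left, z up, the work surface at z = 0. Lengths are in m, angles in rad, forces in N, time in s.
With the tool pointing down it reaches from about 0.425 to 0.95 m from the base axis. Payload 3.5 kg.
Tool frame: the origin (TCP) lies midway between the tips of the shut fingers; the grasp point (between the pads) lies 19 mm behind it; y points along the fingers, x is the direction in which the jaws open and shut, and the axes are right-handed (so a half turn about y gives the same grasp; the last joint's range is limited). The gripper opens to 85 mm and grips with 20 to 120 N. Pads are 22 mm wide; open, the fingers measure 114 mm over their backs; the gripper's body (76 mm by 85 mm) begins 54 mm behind the grasp point. The pads swing forward as they close: fully open they stand 13 mm farther back than shut.
Start: joints at [-1.491, 0.286, 1.577, -0, 1.279, -0.15], TCP at [0.154, -0.657, 0.207] pointing down, gripper open.
Joint ranges: [-2.77, 2.77], [-0.9, 2.22], [0.21, 2.48], [-1.53, 4.67], [0.24, 2.81], [-2.84, 2.84]. Speed limits (rad/s): [2.79, 2.79, 3.14, 3.14, 3.14, 3.14].

### API

Orientations are given as a unit quaternion [x, y, z, w].
In Python, from plant import ctrl, viewer gives the robot as it stands.
- The arm moves only by the tool step_arm, never from a script. Its argument "rows" is a list of rows, each a list of 3 entries, a list of its own where there are three numbers: the turn, a rotation vector about the tool's x, y, z in degrees, then the shift along the tool's x, y, z in mm, then the closure, from 0 (fully open) to 1 (shut). A call has 1 to 10 rows; each row is the pose to reach, as a shift and turn from the pose commanded when the call began, along the tool's axes at that moment; what a row does not reach only later rows make up. A row lasts 1/12 s, in which the tool goes at most 41.7 mm and 7.16 degrees, less where a joint would pass 70% of its speed; a pose out of reach is approached as far as the arm can. A call with a gripper value outside its range is refused whole. The fingers move at their own pace and stop on an object; "newtons" is the grip in N (left out, the last holds). Time passes only in rows, so rows that repeat a pose let the fingers close. It gives the time, the measured TCP pose, the force and the opening at its end, in the units of the state.
- ctrl.get_state(): the state, without advancing time (a new reading comes with each control period).
- viewer.read_camera(name): name is "side" or "top" or "wrist"; returns (picture, depth): 420x560x3 uint8, red, green, blue; 420x560 float32, m along the optical axis (not along the pixel's ray), 0 where there is no reading.
- viewer.calibration(name): a dict with "K" (3x3 intrinsics, pixels), "R" (3x3) and "t" (3): a world point X has camera coordinates R X + t. Camera axes: x right, y down, z forward; pixel columns grow to the right and rows downward; lengths in m; the calibration is good to about 2 mm. A picture is of the moment at which its call begins: read the wrist's pose just before it. calibration takes no time and is no camera call; for the wrist camera it gives the pose at the moment of the call.
- ctrl.sign_off(): hands the job in, once; it reports no verdict.
The state is a dict: "time": time; "qpos": joint angles; "dq": joint speeds; "joint_efforts": joint torques, N m; "eef_pos": TCP position; "tcp_rot": TCP orientation; "contact_force": force on the tool from outside, world axes, zero at the start; "wrist_torque": the same for the moment, N m; "opening": opening from 0.0 (shut) to 1.0 (fully open).
Only numpy, scipy, OpenCV 4.12 (cv2) and the standard library are available. Lean on these libraries where they do the work, as an engineer would, in place of code of your own. Each camera call takes 0.05 s, during which the arm holds its last target.

## Working session

There is one attempt and no reset: what is moved stays moved. The work goes in short steps, Python scripts to look and compute and a tool call to move; the robot and the scene stay as the last step left them, time stands still between calls to the robot, and variables do not carry over. Pictures are saved under pics/ and viewed, and the job is handed in when it is done.

Besides the shell and the picture viewer there is one more tool, called after ">>>" by a JSON object that holds its "op" and its "data". step_arm: Moves the arm, as the interface text tells. Its arguments: {"type":"object","properties":{"rows":{"type":"array"},"newtons":{"type":"number"}},"required":["rows"]}

```bash
ls; mkdir -p pics; python3 - <<'E'
from plant import ctrl, viewer
import cv2,numpy as np
s=ctrl.get_state();print(s)
for n in ['top','side']:
    p,d=viewer.read_camera(n)
    cv2.imwrite(f'pics/{n}0.png',p[:,:,::-1]); np.savez(f'pics/{n}0.npz',p=p,d=d)
    c=viewer.calibration(n);print(n,c)
E
```

```text
pics
{'time': 0.0, 'qpos': array([-1.49100154e+00,  2.87172710e-01,  1.57820327e+00,  3.24628003e-05,
        1.27861014e+00, -1.49999575e-01]), 'dq': array([ 0.00063042, -0.00050751, -0.0006996 ,  0.00115967, -0.00035737,
        0.00010941]), 'joint_efforts': array([-8.18011922e-04, -4.05986881e+01, -2.92623317e+01, -1.87219302e-04,
        5.87225964e-03, -6.59439777e-06]), 'eef_pos': array([ 0.15372852, -0.65651449,  0.20552834]), 'tcp_rot': array([-0.55339661,  0.43995226, -0.43881434,  0.55464959]), 'contact_force': array([-0.97963022,  0.55915217, -0.78116203]), 'wrist_torque': array([0.02836799, 0.00727356, 0.00158455]), 'opening': 1.005161767469684}
top {'K': array([[457.57833138,   0.        , 281.38576081],
       [  0.        , 457.57833138, 211.52014677],
       [  0.        ,   0.        ,   1.        ]]), 'R': array([[-0.00912576, -0.99985374, -0.01446467],
       [-0.9895892 ,  0.01110793, -0.14349155],
       [ 0.14363124,  0.01300461, -0.98954583]]), 't': array([0.01919937, 0.60857033, 1.18397997])}
side {'K': array([[478.20261916,   0.        , 283.89964062],
       [  0.        , 478.20261916, 220.04388113],
       [  0.        ,   0.        ,   1.        ]]), 'R': array([[-0.83294291, -0.55334337, -0.00414999],
       [-0.28981818,  0.44262498, -0.84858032],
       [ 0.47139318, -0.70561622, -0.52905031]]), 't': array([0.52920682, 0.24854513, 1.18202886])}
```

View pics/top0.png

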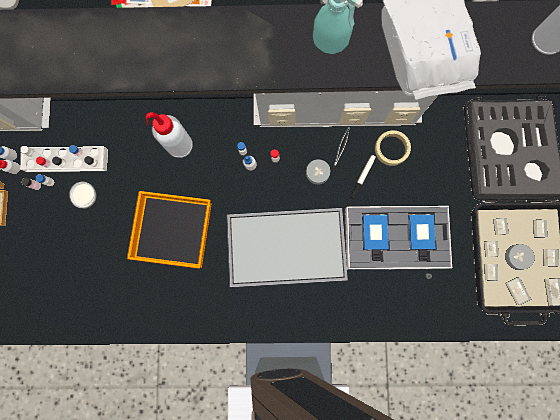

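View pics/side0.png

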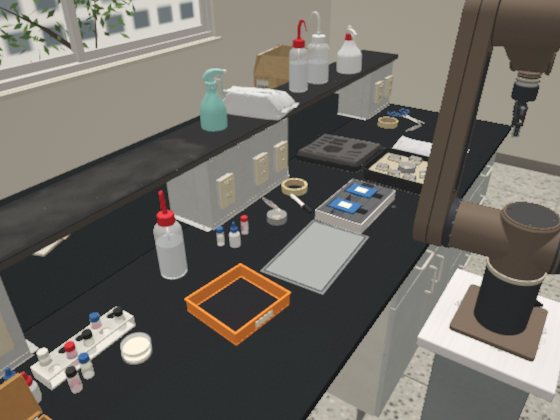

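The top view shows the foam tray with its two blue-lidded cases at about (375,232) and (423,232). The grey mat is at (287,247) and the orange tray at (170,230). Next I'll measure their positions.

```bash
cat > h.py <<'E'
import numpy as np,cv2
from plant import ctrl,viewer
def ray(c,uv,z):
    K,R,t=c['K'],c['R'],c['t']; uv=np.atleast_2d(uv).astype(float)
    d=np.c_[(uv[:,0]-K[0,2])/K[0,0],(uv[:,1]-K[1,2])/K[1,1],np.ones(len(uv))]@R
    o=-R.T@t
    return o+d*((z-o[2])/d[:,2])[:,None]
def cloud(c,d):
    K,R,t=c['K'],c['R'],c['t'];v,u=np.mgrid[:d.shape[0],:d.shape[1]]
    P=np.stack([(u-K[0,2])/K[0,0]*d,(v-K[1,2])/K[1,1]*d,d],-1)
    return (P-t)@R
def rect(c,mask,z,roi=None):
    m=mask.astype(np.uint8)
    cs,_=cv2.findContours(m,cv2.RETR_EXTERNAL,cv2.CHAIN_APPROX_NONE)
    out=[]
    for k in cs:
        if cv2.contourArea(k)<80: continue
        w=ray(c,k[:,0],z)[:,:2]
        (cx,cy),(a,b),th=cv2.minAreaRect((w*1000).astype(np.float32))
        out.append((round(cx,1),round(cy,1),round(a,1),round(b,1),round(th,2)))
    return out
E
python3 - <<'E'
from h import *
f=np.load('pics/top0.npz');p,d=f['p'],f['d'];c=viewer.calibration('top')
P=cloud(c,d)
hsv=cv2.cvtColor(p,cv2.COLOR_RGB2HSV)
for n,(u,v) in dict(mat=(287,247),foam=(399,250),caseL=(375,232),caseR=(423,232),rep=(170,230),table=(100,270)).items():
    print(n,P[v,u].round(4),p[v,u])
roi=np.zeros(d.shape,bool);roi[200:275,345:455]=1
h,s,vv=hsv[...,0],hsv[...,1],hsv[...,2]
blue=roi&(h>95)&(h<120)&(s>120)
print('blue',rect(c,blue,.042))
lab=roi&(vv>200)&(s<40)
print('white',rect(c,lab,.042))
print('shell', rect(c,roi&(P[...,2]>.02),.038))
org=(h>8)&(h<22)&(s>180)&(vv>120);org[:,:120]=0;org[:,220:]=0;org[:180]=0;org[280:]=0
print('orange',rect(c,org,.04))
mr=np.zeros(d.shape,bool);mr[200:292,222:347]=1
print('mat',rect(c,mr&(vv>75)&(s<60),.003))
E
```

```text
mat [ 0.5167 -0.0009 -0.0045] [199 203 199]
foam [ 0.5028 -0.298   0.0387] [49 49 48]
caseL [ 0.5509 -0.2353  0.0444] [255 255 236]
caseR [ 0.5499 -0.3634  0.0408] [255 255 237]
rep [0.5662 0.3218 0.0051] [58 54 57]
table [0.4584 0.5118 0.0033] [36 46 42]
blue [(551.4, -360.2, 65.9, 88.3, 89.58), (551.4, -236.4, 65.8, 90.9, 89.43)]
white [(551.2, -237.1, 29.3, 38.1, 87.89), (551.2, -361.8, 29.1, 41.1, 87.05)]
shell [(538.4, -297.5, 276.0, 165.9, 89.46)]
orange [(565.6, 314.5, 202.3, 186.9, 82.06)]
mat [(517.5, -4.1, 199.9, 333.3, 2.76)]
```

```bash
python3 - <<'E'
from h import *
f=np.load('pics/top0.npz');p,d=f['p'],f['d'];c=viewer.calibration('top')
P=cloud(c,d)
a=cv2.resize(p[185:295,120:250],None,fx=5,fy=5,interpolation=cv2.INTER_CUBIC)
b=cv2.resize(p[195:295,220:360],None,fx=5,fy=5,interpolation=cv2.INTER_CUBIC)
cv2.imwrite('pics/ca.png',a[:,:,::-1]);cv2.imwrite('pics/cb.png',b[:,:,::-1])
E
```

```text
(no output)
```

View pics/ca.png

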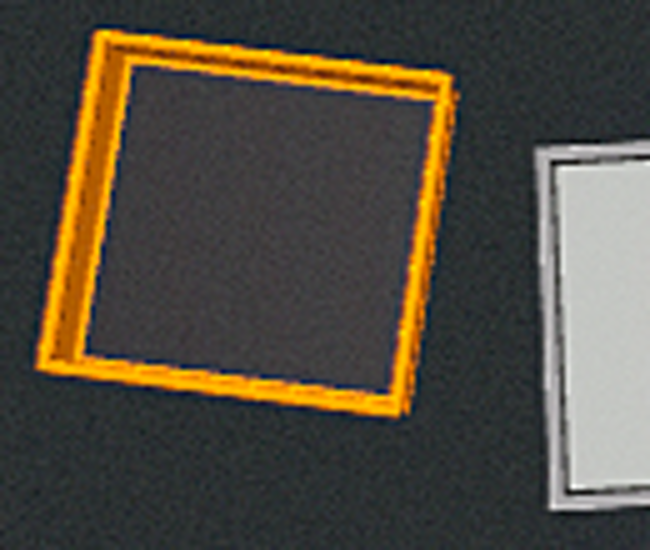

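View pics/cb.png

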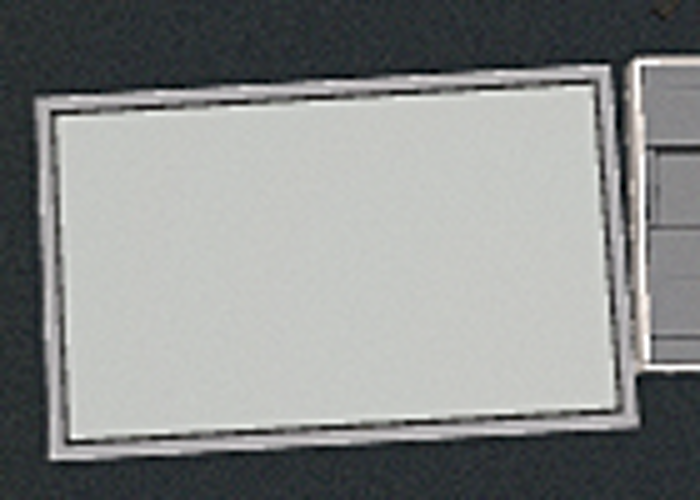

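```bash
python3 - <<'E'
from h import *
c=viewer.calibration('top')
def q(pts,off,z):
    w=ray(c,(np.array(pts)-2)/5+off,z)[:,:2]*1000
    print(w.round(1).tolist(),'c',w.mean(0).round(1))
    for i in range(4):
        e=w[(i+1)%4]-w[i];print(' len %.1f ang %.2f'%(np.hypot(*e),np.degrees(np.arctan2(e[1],e[0]))))
q([(96,31),(453,73),(402,413),(38,370)],(120,185),.04)
q([(36,99),(608,66),(638,425),(52,459)],(220,195),.003)
# foam shell, side camera check of case tops
s=viewer.calibration('side')
f=np.load('pics/side0.npz');p=f['p'];hsv=cv2.cvtColor(p,cv2.COLOR_RGB2HSV);h,sa,v=cv2.split(hsv)
roi=np.zeros(h.shape,bool);roi[170:230,315:400]=1
print(rect(s,roi&(h>95)&(h<120)&(sa>120),.042))
print(rect(s,roi&(v>200)&(sa<40),.042))
o=(h>8)&(h<22)&(sa>180)&(v>120)
E
```

```text
[[670.7, 400.8], [645.2, 205.6], [462.5, 230.3], [487.1, 425.3]] c [566.4 315.5]
 len 196.8 ang -97.44
 len 184.4 ang 172.30
 len 196.5 ang 82.81
 len 185.2 ang -7.60
[[608.3, 165.2], [623.2, -152.4], [426.3, -163.1], [410.9, 154.9]] c [517.2   1.2]
 len 317.9 ang -87.31
 len 197.3 ang -176.88
 len 318.4 ang 92.77
 len 197.7 ang 2.98
[(550.3, -231.8, 94.0, 76.9, 0.93), (549.5, -355.3, 77.9, 95.5, 89.48)]
[]
```

```bash
cat >> h.py <<'E'
from scipy.spatial.transform import Rotation as Ro
def to(x,y,z,yaw=0,sgn=None):
    """shift (mm) & turn (deg) in tool axes to world mm target, tool down, jaw axis along case y at yaw deg"""
    s=ctrl.get_state(); R=Ro.from_quat(s['tcp_rot'])
    M=R.as_matrix()
    yr=np.radians(yaw); jx=np.array([-np.sin(yr),np.cos(yr),0])
    if sgn is None: sgn=np.sign(M[:,0]@jx)
    X=sgn*jx; Y=np.array([0,0,-1.]); T=Ro.from_matrix(np.c_[X,Y,np.cross(X,Y)])
    sh=R.inv().apply(np.array([x,y,z])-s['eef_pos']*1000)
    tu=np.degrees((R.inv()*T).as_rotvec())
    print('t %.2f pos %s turn %s shift %s F %s open %.3f sgn %d'%(s['time'],(s['eef_pos']*1000).round(1),tu.round(2),sh.round(1),s['contact_force'].round(2),s['opening'],sgn))
E
python3 - <<'E'
from h import *
print(Ro.from_quat(ctrl.get_state()['tcp_rot']).as_matrix().round(3))
to(551.4,-236.4,120,-.3)
to(551.4,-236.4,120,-.3,1)
E
```

```text
[[ 0.228 -0.     0.974]
 [-0.974  0.002  0.228]
 [-0.002 -1.     0.   ]]
t 0.10 pos [ 153.8 -656.6  205.7] turn [-0.   13.47 -0.12] shift [-318.4   86.5  482.9] F [0.52 0.65 0.7 ] open 0.998 sgn -1
t 0.10 pos [ 153.8 -656.6  205.7] turn [-1.8000e-01 -1.6653e+02  1.0000e-02] shift [-318.4   86.5  482.9] F [0.52 0.65 0.7 ] open 0.998 sgn 1
```

>>> {"op": "step_arm", "data": {"rows": [[[0,13.5,0],[-318,20,483],0],[[0,13.5,0],[-318,20,483],0],[[0,13.5,0],[-318,20,483],0],[[0,13.5,0],[-318,20,483],0],[[0,13.5,0],[-318,20,483],0],[[0,13.5,0],[-318,20,483],0],[[0,13.5,0],[-318,20,483],0],[[0,13.5,0],[-318,20,483],0],[[0,13.5,0],[-318,20,483],0],[[0,13.5,0],[-318,20,483],0]]}}

```text
time: 0.93
eef_pos: [0.4411, -0.3531, 0.192]
tcp_rot: [-0.498, 0.502, -0.501, 0.499]
contact_force: [0.6, -1.1, 0.1]
opening: 0.997
```

```bash
python3 -c "
from h import *
to(551.4,-236.4,90,-.3)"
```

```text
t 0.93 pos [ 441.1 -353.1  192. ] turn [ 0.02 -0.04 -0.03] shift [-117.3  102.1  109.6] F [ 0.61 -1.15  0.12] open 0.997 sgn -1
```

>>> {"op": "step_arm", "data": {"rows": [[[0,0,0],[-117,60,110],0],[[0,0,0],[-117,60,110],0],[[0,0,0],[-117,60,110],0],[[0,0,0],[-117,60,110],0],[[0,0,0],[-117,60,110],0],[[0,0,0],[-117,60,110],0]]}}

```text
time: 1.43
eef_pos: [0.551, -0.2359, 0.1303]
tcp_rot: [-0.5, 0.502, -0.499, 0.499]
contact_force: [-0.3, -0.2, 0.3]
opening: 1.001
```

```bash
python3 -c "
from h import *
to(551.4,-236.4,90,-.3)
c=viewer.calibration('wrist');p,d=viewer.read_camera('wrist')
cv2.imwrite('pics/w1.png',p[:,:,::-1]);np.savez('pics/w1.npz',p=p,d=d,**c);print(c)
h,s,v=cv2.split(cv2.cvtColor(p,cv2.COLOR_RGB2HSV))
print(rect(c,(h>95)&(h<120)&(s>120),.042))
"
```

```text
t 1.43 pos [ 551.  -235.9  130.3] turn [ 0.2   0.2  -0.13] shift [ 0.6 40.3  0.5] F [-0.33 -0.18  0.33] open 1.001 sgn -1
{'K': array([[330.32903603,   0.        , 276.2189518 ],
       [  0.        , 330.32903603, 204.2072828 ],
       [  0.        ,   0.        ,   1.        ]]), 'R': array([[-0.00248358, -0.99999305, -0.00277933],
       [-0.95846875,  0.0015878 ,  0.28519315],
       [-0.28518676,  0.0033722 , -0.95846604]]), 't': array([-0.23461809,  0.51201124,  0.46313329])}
[(551.1, -361.0, 67.2, 92.0, 89.86), (551.7, -238.9, 64.1, 91.4, 89.76)]
```

View pics/w1.png

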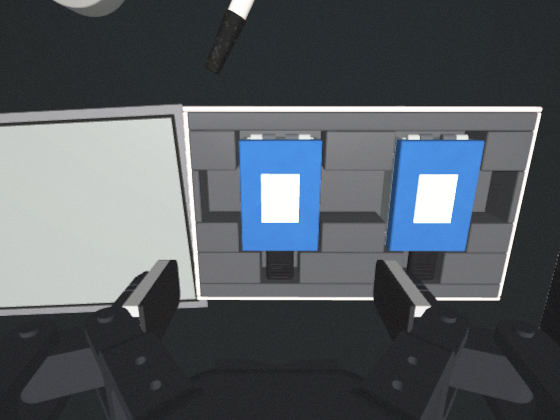

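The wrist view shows the near case at (280,195). Its measured size and position agree with the top view to within about 2 mm. I'll descend on it now.

>>> {"op": "step_arm", "data": {"rows": [[[0,0,0],[1.5,40,0.5],0],[[0,0,0],[1.5,80,0.5],0],[[0,0,0],[1.5,110,0.5],0],[[0,0,0],[1.5,122,0.5],0],[[0,0,0],[1.5,122,0.5],0]]}}

```text
time: 1.9
eef_pos: [0.5484, -0.2401, 0.0074]
tcp_rot: [-0.499, 0.504, -0.5, 0.497]
contact_force: [-0.1, -0.2, 0.2]
opening: 1.0
```

```bash
python3 -c "
from h import *
to(551.5,-237.5,8,-.3)"
```

```text
t 1.90 pos [ 548.4 -240.1    7.4] turn [ 0.33 -0.15 -0.2 ] shift [-2.6 -0.6  3.1] F [-0.09 -0.17  0.17] open 1.000 sgn -1
```

>>> {"op": "step_arm", "data": {"rows": [[[0,0,0],[0,0,0],0]]}}

```text
time: 1.98
eef_pos: [0.5515, -0.2416, 0.0115]
tcp_rot: [0.498, -0.501, 0.502, -0.498]
contact_force: [-1.0, -0.0, 0.7]
opening: 0.998
```

```bash
python3 -c "
from h import *
to(551.5,-237.5,8,-.3)"
```

```text
t 1.98 pos [ 551.5 -241.6   11.5] turn [-0.04 -0.12  0.04] shift [-4.1  3.5 -0.1] F [-1.01 -0.01  0.68] open 0.998 sgn -1
```

>>> {"op": "step_arm", "data": {"rows": [[[0,0,0],[-1,1,0],0.1],[[0,0,0],[-1,1,0],0.2],[[0,0,0],[-1,1,0],0.3],[[0,0,0],[-1,1,0],0.4],[[0,0,0],[-1,1,0],0.4],[[0,0,0],[-1,1,0],0.4]], "newtons": 50}}

```text
time: 2.48
eef_pos: [0.5541, -0.2398, 0.0142]
tcp_rot: [0.498, -0.5, 0.503, -0.499]
contact_force: [-1.7, 3.9, 11.0]
opening: 0.601
```

```bash
python3 -c "
from h import *
for i in range(4):
  to(551.5,-237.5,8,-.3); viewer.read_camera('wrist')
print(ctrl.get_state()['wrist_torque'])
"
```

```text
t 2.48 pos [ 554.1 -239.8   14.2] turn [-0.28 -0.03  0.08] shift [-2.3  6.2 -2.6] F [-1.7   3.94 11.01] open 0.601 sgn -1
t 2.53 pos [ 554.1 -239.8   14.2] turn [-0.28 -0.03  0.09] shift [-2.3  6.2 -2.7] F [-1.54  3.34 11.04] open 0.597 sgn -1
t 2.58 pos [ 554.2 -239.8   14.3] turn [-0.29 -0.03  0.09] shift [-2.3  6.2 -2.7] F [-1.24  2.92 11.28] open 0.598 sgn -1
t 2.63 pos [ 554.1 -239.8   14.2] turn [-0.29 -0.03  0.09] shift [-2.3  6.2 -2.7] F [-1.16  3.   11.61] open 0.603 sgn -1
[0.76806057 0.32966015 0.05646758]
```

```bash
python3 -c "
from h import *
for n in ['wrist','side']:
  p,d=viewer.read_camera(n)
  if n=='side': p=cv2.resize(p[130:270,290:430],None,fx=4,fy=4,interpolation=cv2.INTER_CUBIC)
  cv2.imwrite('pics/g1%s.png'%n,p[:,:,::-1])
"
```

```text
(no output)
```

View pics/g1wrist.png

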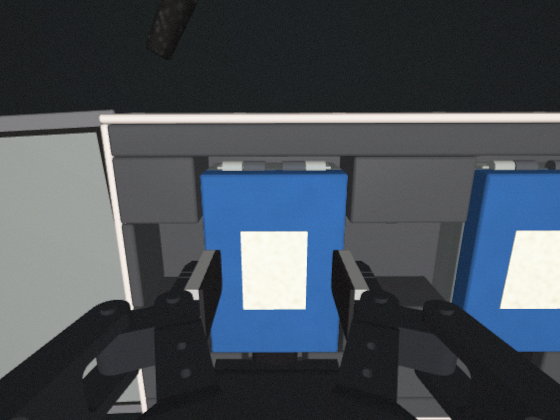

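View pics/g1side.png

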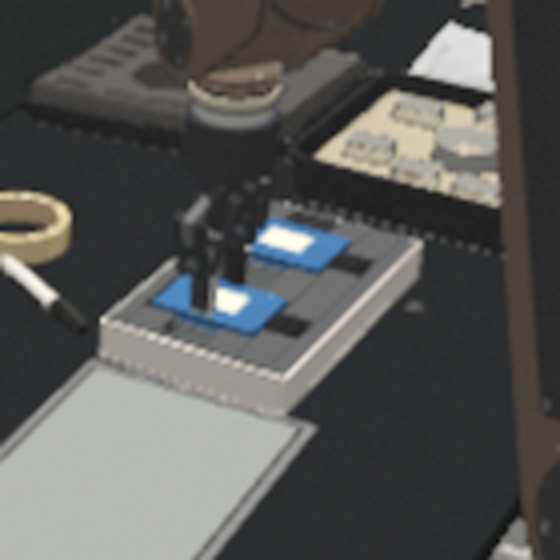

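```bash
python3 -c "
from h import *
c=viewer.calibration('wrist');print('cam',-c['R'].T@c['t'])
p,d=viewer.read_camera('wrist');np.savez('pics/g1.npz',p=p,d=d,**c)
P=cloud(c,d)
for u,v in [(275,200),(275,270),(275,340),(209,285),(352,285),(200,262),(350,262),(213,300),(340,300),(250,190),(450,150),(160,190)]: print(u,v,(P[v,u]*1000).round(1),p[v,u])
to(551.5,-237.5,8,-.3)
f=np.load('pics/w1.npz');c={k:f[k] for k in 'KRt'};print('cam',-c['R'].T@c['t']);P=cloud(c,f['d'])
for u,v in [(275,200),(450,190),(350,150),(145,280),(395,280),(170,265),(385,265)]: print(u,v,(P[v,u]*1000).round(1))
"
```

```text
cam [ 0.62396173 -0.24050349  0.18179869]
275 200 [ 585.7 -239.9   42.5] [ 58 113 181]
275 270 [ 551.4 -239.6   41.4] [252 251 242]
275 340 [ 512.6 -239.3   41.5] [ 55 107 172]
209 285 [ 560.  -214.7   69.9] [24 22 25]
352 285 [ 563.3 -267.3   76.3] [41 38 38]
200 262 [ 564.3 -209.2   59.1] [111 110 109]
350 262 [ 563.4 -270.5   58.2] [112 112 108]
213 300 [ 550.1 -214.7   64.5] [27 27 25]
340 300 [ 550.  -265.8   64.8] [23 24 24]
250 190 [ 590.  -229.    41.4] [ 58 112 181]
450 150 [ 606.5 -315.1   39.2] [88 87 91]
160 190 [ 589.5 -188.4   38. ] [88 90 92]
t 2.83 pos [ 554.1 -239.8   14.2] turn [-0.29 -0.03  0.09] shift [-2.2  6.2 -2.7] F [-0.79  3.65 11.76] open 0.601 sgn -1
cam [ 0.62224356 -0.23699121  0.29722335]
275 200 [ 550.  -235.1   42.6]
450 190 [ 558.3 -373.3   43.8]
350 150 [ 589.1 -293.9   37.4]
145 280 [ 561.4 -188.6  189.6]
395 280 [ 560.5 -280.4  188.2]
170 265 [ 561.1 -193.9  177.2]
385 265 [ 560.5 -280.5  176.1]
```

```bash
python3 -c "
from h import *
f=np.load('pics/g1.npz');c={k:f[k] for k in 'KRt'};P=cloud(c,f['d'])*1000
for u in (205,212,217,338,345):
  print(u,[(v,*P[v,u].round(0).astype(int)) for v in range(240,345,8)])
a=cv2.resize(f['p'][220:370,170:380],None,fx=3.6,fy=3.6);cv2.imwrite('pics/z.png',a[:,:,::-1])
"
```

```text
205 [(240, np.int64(567), np.int64(-208), np.int64(43)), (248, np.int64(563), np.int64(-208), np.int64(42)), (256, np.int64(564), np.int64(-210), np.int64(53)), (264, np.int64(564), np.int64(-211), np.int64(60)), (272, np.int64(564), np.int64(-213), np.int64(66)), (280, np.int64(564), np.int64(-214), np.int64(73)), (288, np.int64(562), np.int64(-215), np.int64(76)), (296, np.int64(560), np.int64(-215), np.int64(77)), (304, np.int64(557), np.int64(-215), np.int64(78)), (312, np.int64(553), np.int64(-214), np.int64(77)), (320, np.int64(551), np.int64(-214), np.int64(79)), (328, np.int64(548), np.int64(-214), np.int64(80)), (336, np.int64(569), np.int64(-222), np.int64(111)), (344, np.int64(569), np.int64(-223), np.int64(114))]
212 [(240, np.int64(567), np.int64(-211), np.int64(42)), (248, np.int64(563), np.int64(-211), np.int64(42)), (256, np.int64(564), np.int64(-213), np.int64(52)), (264, np.int64(564), np.int64(-214), np.int64(60)), (272, np.int64(562), np.int64(-215), np.int64(63)), (280, np.int64(559), np.int64(-215), np.int64(64)), (288, np.int64(556), np.int64(-215), np.int64(65
[... 1864 characters left out ...]
nt64(-280), np.int64(6)), (248, np.int64(547), np.int64(-280), np.int64(6)), (256, np.int64(563), np.int64(-270), np.int64(52)), (264, np.int64(564), np.int64(-268), np.int64(61)), (272, np.int64(564), np.int64(-267), np.int64(67)), (280, np.int64(562), np.int64(-266), np.int64(70)), (288, np.int64(560), np.int64(-266), np.int64(72)), (296, np.int64(556), np.int64(-266), np.int64(72)), (304, np.int64(553), np.int64(-266), np.int64(73)), (312, np.int64(550), np.int64(-266), np.int64(73)), (320, np.int64(547), np.int64(-266), np.int64(74)), (328, np.int64(545), np.int64(-266), np.int64(75)), (336, np.int64(542), np.int64(-266), np.int64(76)), (344, np.int64(508), np.int64(-275), np.int64(39))]
```

View pics/z.png

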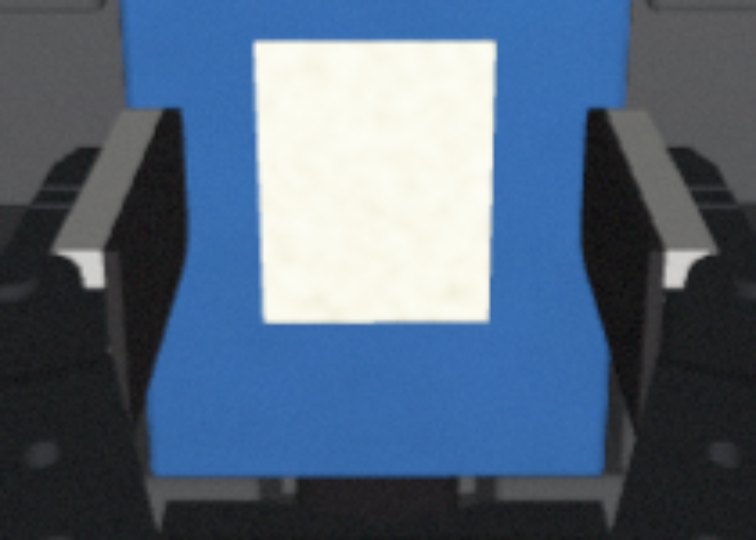

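```bash
python3 -c "
from h import *
f=np.load('pics/w1.npz');c={k:f[k] for k in 'KRt'};P=cloud(c,f['d'])*1000
for u in (160,165,170,175,380,385,390,395):
  print(u,[(v,*P[v,u].round(0).astype(int).tolist()) for v in range(252,300,4)])
c=viewer.calibration('side');p,d=viewer.read_camera('side');P=cloud(c,d)*1000
cv2.imwrite('pics/s2.png',cv2.resize(p[160:230,310:380],None,fx=8,fy=8,interpolation=cv2.INTER_CUBIC)[:,:,::-1])
for v in range(180,212,3): print(v,[tuple(P[v,u].round(0).astype(int).tolist()) for u in range(334,356,3)])
"
```

```text
160 [(252, 487, -123, 4), (256, 483, -123, 4), (260, 561, -188, 173), (264, 561, -189, 176), (268, 561, -190, 179), (272, 561, -192, 184), (276, 561, -193, 185), (280, 561, -194, 190), (284, 560, -194, 190), (288, 558, -194, 190), (292, 557, -194, 190), (296, 556, -194, 191)]
165 [(252, 487, -128, 5), (256, 482, -127, 3), (260, 561, -191, 173), (264, 561, -192, 177), (268, 561, -192, 179), (272, 561, -194, 183), (276, 560, -194, 184), (280, 559, -194, 185), (284, 557, -194, 184), (288, 555, -194, 185), (292, 555, -194, 187), (296, 553, -194, 186)]
170 [(252, 487, -133, 4), (256, 482, -132, 4), (260, 561, -193, 173), (264, 561, -194, 176), (268, 560, -194, 178), (272, 558, -194, 177), (276, 558, -194, 180), (280, 555, -194, 179), (284, 554, -194, 180), (288, 552, -194, 180), (292, 551, -194, 180), (296, 550, -194, 182)]
175 [(252, 487, -138, 4), (256, 482, -137, 3), (260, 560, -194, 171), (264, 559, -194, 171), (268, 557, -194, 173), (272, 555, -194, 172), (276, 554, -194, 173), (280, 552, -194, 173), (284, 550, -194, 173), (288, 549, -194, 174), (292, 547, -194, 174), (296, 546, -194
[... 2005 characters left out ...]
 [(564, -182, 88), (552, -180, 93), (542, -182, 95), (541, -200, 87), (559, -262, 52), (552, -269, 51), (568, -328, 19), (557, -329, 21)]
201 [(591, -237, 43), (560, -198, 71), (551, -201, 72), (544, -210, 70), (560, -265, 39), (548, -262, 44), (567, -329, 7), (555, -329, 10)]
204 [(582, -221, 41), (562, -203, 57), (548, -197, 64), (544, -211, 58), (549, -243, 41), (542, -252, 39), (534, -258, 39), (525, -262, 40)]
207 [(571, -202, 43), (562, -204, 45), (549, -201, 51), (546, -216, 44), (542, -232, 38), (534, -236, 38), (524, -238, 40), (517, -246, 39)]
210 [(571, -202, 31), (565, -211, 29), (551, -206, 36), (540, -205, 40), (530, -207, 43), (525, -218, 39), (514, -219, 41), (508, -227, 40)]
```

View pics/s2.png

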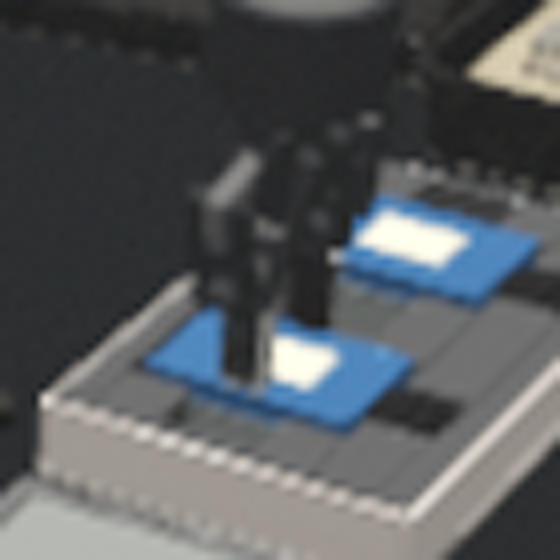

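```bash
python3 -c "
from h import *
f=np.load('pics/w1.npz');c={k:f[k] for k in 'KRt'};P=cloud(c,f['d'])*1000
for u in (240,276,310):
  print(u,[(v,*P[v,u].round(0).astype(int).tolist()) for v in range(330,420,8)])
for i in range(3): to(551.5,-237.5,8,-.3);viewer.read_camera('top')
print(ctrl.get_state()['qpos'])
"
```

```text
240 [(330, 395, -197, 1), (338, 385, -197, 0), (346, 375, -197, 0), (354, 365, -196, 1), (362, 560, -227, 228), (370, 561, -228, 232), (378, 561, -228, 235), (386, 562, -228, 237), (394, 562, -229, 240), (402, 562, -229, 242), (410, 561, -229, 243), (418, 561, -229, 245)]
276 [(330, 395, -235, 0), (338, 386, -235, 2), (346, 375, -235, 1), (354, 365, -235, 1), (362, 354, -235, 1), (370, 561, -237, 232), (378, 561, -237, 234), (386, 561, -237, 237), (394, 561, -237, 239), (402, 560, -237, 240), (410, 561, -237, 243), (418, 560, -237, 244)]
310 [(330, 395, -271, 0), (338, 386, -271, 1), (346, 374, -272, -1), (354, 363, -272, -1), (362, 560, -245, 229), (370, 560, -245, 232), (378, 561, -245, 234), (386, 562, -244, 238), (394, 561, -244, 239), (402, 561, -244, 241), (410, 562, -244, 244), (418, 561, -244, 245)]
t 2.88 pos [ 554.1 -239.8   14.2] turn [-0.29 -0.03  0.09] shift [-2.3  6.2 -2.7] F [-1.13  2.66 10.82] open 0.600 sgn -1
t 2.93 pos [ 554.1 -239.8   14.2] turn [-0.29 -0.03  0.09] shift [-2.3  6.2 -2.7] F [-1.92  2.73 11.69] open 0.604 sgn -1
t 2.98 pos [ 554.1 -239.8   14.2] turn [-0.29 -0.03  0.09] shift [-2.3  6.2 -2.7] F [-1.97  3.25 11.11] open 0.600 sgn -1
[-5.76923443e-01  3.56186052e-01  1.87531934e+00  1.79778545e-03
  9.05065311e-01  9.98520200e-01]
```

The fingertips are resting on the lid. The camera depth shows the real tips about 24 mm above where the reported TCP would put them. The gripper body is shifted by the same amount. I'll back off and re-measure.

>>> {"op": "step_arm", "data": {"rows": [[[0,0,0],[0,-20,0],0.4],[[0,0,0],[0,-40,0],0.2],[[0,0,0],[0,-50,0],0],[[0,0,0],[0,-50,0],0],[[0,0,0],[0,-50,0],0]]}}

```text
time: 3.45
eef_pos: [0.5521, -0.2396, 0.0607]
tcp_rot: [0.498, -0.501, 0.502, -0.499]
contact_force: [-0.4, 0.6, -0.2]
opening: 1.002
```

```bash
cat >> h.py <<'E'
def tips(c,d):
    """fingertip lowest z etc. from wrist image: body of finger pixels near camera"""
    P=cloud(c,d)*1000; cam=(-c['R'].T@c['t'])*1000
    rel=P-cam
    m=(d>0.05)&(rel[...,2]>-150)&(rel[...,2]<-100)&(np.abs(rel[...,0]+73)<25)&(np.abs(rel[...,1])<62)
    Q=P[m]
    for s in (1,-1):
        q=Q[np.sign(Q[:,1]-cam[1])==s]
        if len(q): print('finger',s,'zmin(2%%) %.1f  yinner %.1f xmax %.1f n %d'%(np.percentile(q[:,2],2),np.percentile(s*q[:,1],3)*s,np.percentile(q[:,0],97),len(q)))
    print('cam',cam.round(1))
def wr(name):
    c=viewer.calibration('wrist');p,d=viewer.read_camera('wrist');cv2.imwrite(f'pics/{name}.png',p[:,:,::-1]);np.savez(f'pics/{name}.npz',p=p,d=d,**c)
    tips(c,d);return c,p,d
def blue(p): 
    h,s,v=cv2.split(cv2.cvtColor(p,cv2.COLOR_RGB2HSV)); return (h>95)&(h<120)&(s>120)
E
python3 - <<'E'
from h import *
c,p,d=wr('w2'); print(rect(c,blue(p),.042))
for i in range(3): to(551.5,-238,0,-.3); viewer.read_camera('top')
E
```

```text
finger 1 zmin(2%) 100.0  yinner -197.7 xmax 562.5 n 2259
finger -1 zmin(2%) 100.2  yinner -282.4 xmax 561.9 n 2260
cam [ 622.4 -240.3  228. ]
[(551.9, -239.0, 64.0, 92.5, 89.73), (551.7, -360.3, 68.3, 92.4, 89.75)]
t 3.50 pos [ 551.3 -239.    59.3] turn [ 0.01 -0.03 -0.  ] shift [-1.  59.3  0.2] F [ 0.59 -0.85  0.05] open 1.000 sgn -1
t 3.55 pos [ 550.8 -238.7   58.5] turn [ 0.08 -0.03 -0.05] shift [-0.7 58.5  0.8] F [-0.55 -0.08 -0.39] open 1.002 sgn -1
t 3.60 pos [ 550.5 -238.6   58.1] turn [ 0.12 -0.03 -0.08] shift [-0.6 58.1  1.1] F [-0.33 -0.7  -0.31] open 1.002 sgn -1
```

>>> {"op": "step_arm", "data": {"rows": [[[0,0,0],[0,30,1],0],[[0,0,0],[0,55,1],0],[[0,0,0],[0,70,1],0],[[0,0,0],[0,77,1],0],[[0,0,0],[0,77,1],0],[[0,0,0],[0,77,1],0]]}}

```text
time: 4.15
eef_pos: [0.5523, -0.2391, -0.0178]
tcp_rot: [-0.499, 0.502, -0.501, 0.498]
contact_force: [-0.1, 0.1, 0.3]
opening: 1.003
```

```bash
python3 - <<'E'
from h import *
to(551.5,-239,-20,-.3);c,p,d=wr('w3'); to(551.5,-239,-20,-.3)
E
```

```text
t 4.15 pos [ 552.3 -239.1  -17.8] turn [ 0.04 -0.03 -0.03] shift [-0.1  2.2 -0.8] F [-0.05  0.09  0.26] open 1.003 sgn -1
finger 1 zmin(2%) 6.0  yinner -238.8 xmax 574.1 n 14423
finger -1 zmin(2%) 5.7  yinner -241.5 xmax 574.1 n 14318
cam [ 623.1 -240.2  149.4]
t 4.20 pos [ 553.1 -239.6  -16.8] turn [-0.06 -0.04  0.04] shift [-0.6  3.2 -1.6] F [-0.11 -1.45  1.04] open 1.001 sgn -1
```

View pics/w3.png

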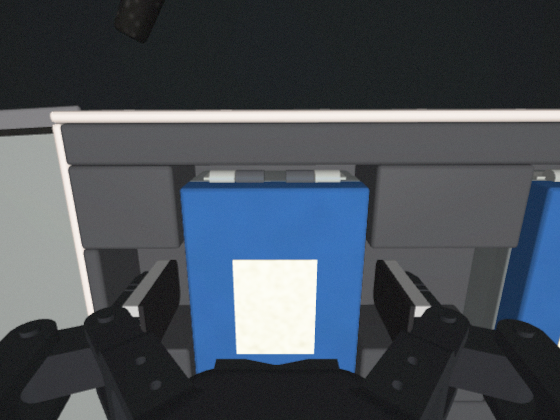

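The fingers now straddle the case in the cut-outs, with pads at (155,300) and (400,300). Next I'll grip it.

>>> {"op": "step_arm", "data": {"rows": [[[0,0,0],[0,0,0],0.15],[[0,0,0],[0,0,0],0.3],[[0,0,0],[0,0,0],0.45],[[0,0,0],[0,0,0],0.5],[[0,0,0],[0,0,0],0.5]], "newtons": 50}}

```text
time: 4.62
eef_pos: [0.5536, -0.2396, -0.0157]
tcp_rot: [0.498, -0.501, 0.502, -0.499]
contact_force: [-1.2, 2.0, 5.5]
opening: 0.741
```

>>> {"op": "step_arm", "data": {"rows": [[[0,0,0],[0,-15,0],0.5],[[0,0,0],[0,-35,0],0.5],[[0,0,0],[0,-65,0],0.5],[[0,0,0],[0,-95,0],0.5],[[0,0,0],[0,-95,0],0.5],[[0,0,0],[0,-95,0],0.5]]}}

```text
time: 5.12
eef_pos: [0.5527, -0.2395, 0.0777]
tcp_rot: [0.498, -0.501, 0.502, -0.499]
contact_force: [0.4, 0.2, -7.6]
opening: 0.743
```

```bash
python3 - <<'E'
from h import *
c,p,d=wr('w4'); 
print(rect(c,blue(p),.042+.094))
for i in range(2):to(528.2,76.7,80,2.9);viewer.read_camera('top')
E
```

```text
finger 1 zmin(2%) 127.1  yinner -239.2 xmax 573.6 n 10658
finger -1 zmin(2%) 127.1  yinner -241.3 xmax 573.7 n 10538
cam [ 623.1 -240.3  245.1]
[(560.2, -239.9, 63.3, 77.2, 89.68), (584.5, -304.9, 36.5, 49.8, 89.76)]
t 5.17 pos [ 551.  -238.4   75.4] turn [ 0.15 -3.23 -0.09] shift [-315.    -4.1  -24.7] F [-0.55  0.86 -7.48] open 0.739 sgn -1
t 5.22 pos [ 550.1 -237.8   74. ] turn [ 0.29 -3.23 -0.19] shift [-314.4   -4.8  -23.8] F [-0.23 -0.12 -7.26] open 0.742 sgn -1
```

View pics/w4.png

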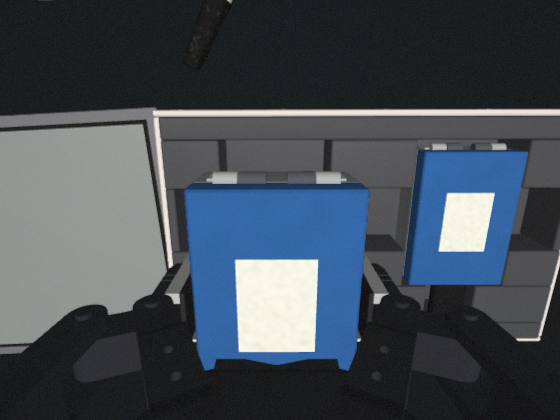

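>>> {"op": "step_arm", "data": {"rows": [[[0,-3.2,0],[-40,0,-3],0.5],[[0,-3.2,0],[-80,0,-6],0.5],[[0,-3.2,0],[-120,0,-10],0.5],[[0,-3.2,0],[-160,0,-13],0.5],[[0,-3.2,0],[-200,0,-16],0.5],[[0,-3.2,0],[-240,0,-19],0.5],[[0,-3.2,0],[-275,0,-22],0.5],[[0,-3.2,0],[-300,0,-24],0.5],[[0,-3.2,0],[-315,0,-24],0.5],[[0,-3.2,0],[-315,0,-24],0.5]]}}

```text
time: 6.1
eef_pos: [0.5275, 0.0792, 0.0745]
tcp_rot: [0.514, -0.488, 0.485, -0.512]
contact_force: [-0.0, 0.4, -7.2]
opening: 0.742
```

```bash
python3 - <<'E'
from h import *
c,p,d=wr('w5'); 
for i in range(4):to(528.2,76.7,-23,2.9);viewer.read_camera('top')
E
```

```text
finger 1 zmin(2%) 123.1  yinner 83.2 xmax 549.6 n 9677
finger -1 zmin(2%) 124.1  yinner 81.1 xmax 549.5 n 11643
cam [599.   82.2 241.3]
t 6.15 pos [528.   77.5  74.8] turn [ 0.29  0.15 -0.02] shift [ 0.8 97.8  0.7] F [-0.52 -0.49 -7.38] open 0.739 sgn -1
t 6.20 pos [528.5  76.4  75.1] turn [0.25 0.07 0.01] shift [-0.4 98.1  0.2] F [ 0.46 -0.26 -6.94] open 0.741 sgn -1
t 6.25 pos [529.   75.7  75.6] turn [ 0.2  -0.01  0.01] shift [-1.1 98.6 -0.4] F [-1.05  0.45 -6.58] open 0.740 sgn -1
t 6.30 pos [529.4  75.3  76. ] turn [ 0.15 -0.06  0.01] shift [-1.5 99.  -0.8] F [-0.59 -0.51 -6.86] open 0.740 sgn -1
```

View pics/w5.png

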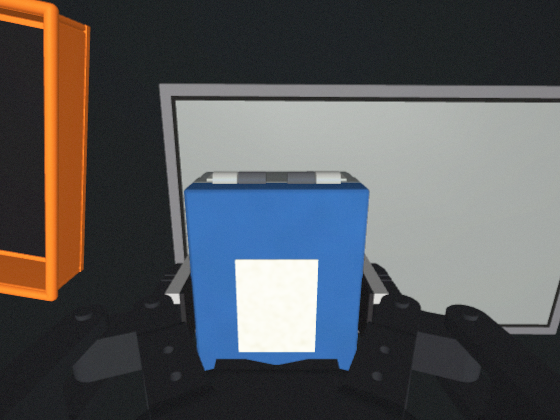

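The case is level over the mat's left half and aligned with it. I'll lower it until it touches.

>>> {"op": "step_arm", "data": {"rows": [[[0,0,0],[0,35,0],0.5],[[0,0,0],[0,65,0],0.5],[[0,0,0],[0,82,0],0.5],[[0,0,0],[0,90,0],0.5],[[0,0,0],[0,90,0],0.5],[[0,0,0],[0,90,0],0.5]]}}

```text
time: 6.85
eef_pos: [0.5309, 0.0753, -0.0121]
tcp_rot: [-0.512, 0.487, -0.488, 0.512]
contact_force: [0.9, -0.0, -6.7]
opening: 0.739
```

>>> {"op": "step_arm", "data": {"rows": [[[0,0,0],[0,2,0],0.5],[[0,0,0],[0,4,0],0.5]]}}

```text
time: 7.02
eef_pos: [0.5325, 0.0757, -0.0144]
tcp_rot: [-0.511, 0.486, -0.489, 0.513]
contact_force: [0.1, 0.3, -8.1]
opening: 0.742
```

>>> {"op": "step_arm", "data": {"rows": [[[0,0,0],[0,1,0],0.5],[[0,0,0],[0,2,0],0.5]]}}

```text
time: 7.18
eef_pos: [0.531, 0.0759, -0.0177]
tcp_rot: [-0.512, 0.487, -0.488, 0.513]
contact_force: [0.5, -0.5, -7.4]
opening: 0.741
```

>>> {"op": "step_arm", "data": {"rows": [[[0,0,0],[0,1,0],0.5],[[0,0,0],[0,1,0],0.5]]}}

```text
time: 7.35
eef_pos: [0.5308, 0.076, -0.0186]
tcp_rot: [-0.512, 0.487, -0.487, 0.513]
contact_force: [-1.1, -0.0, -2.0]
opening: 0.738
```

>>> {"op": "step_arm", "data": {"rows": [[[0,0,0],[0,1,0],0.5],[[0,0,0],[0,1,0],0.5]]}}

```text
time: 7.52
eef_pos: [0.5308, 0.076, -0.0186]
tcp_rot: [0.513, -0.487, 0.487, -0.512]
contact_force: [-5.4, 0.2, 6.6]
opening: 0.741
```

>>> {"op": "step_arm", "data": {"rows": [[[0,0,0],[0,-1,0],0.3],[[0,0,0],[0,-1,0],0.15],[[0,0,0],[0,-1,0],0],[[0,0,0],[0,-2,0],0],[[0,0,0],[0,-20,0],0],[[0,0,0],[0,-50,0],0],[[0,0,0],[0,-85,0],0],[[0,0,0],[0,-85,-40],0],[[0,0,0],[0,-85,-66],0],[[0,0,0],[0,-85,-66],0]]}}

```text
time: 8.35
eef_pos: [0.46, 0.073, 0.0638]
tcp_rot: [0.513, -0.488, 0.486, -0.512]
contact_force: [-0.2, -0.0, -0.9]
opening: 1.004
```

```bash
python3 - <<'E'
from h import *
to(528,76,50,2.9);c,p,d=wr('w6'); to(528,76,50,2.9)
print(rect(c,blue(p),.039))
c=viewer.calibration('top');p,d=viewer.read_camera('top');m=blue(p);m[:,:220]=0;m[:180]=0
print(rect(c,m,.039));to(528,76,50,2.9)
E
```

```text
t 8.35 pos [460.   73.   63.8] turn [ 0.2  -0.01 -0.02] shift [ 0.5 13.6 68.2] F [-0.21 -0.   -0.87] open 1.004 sgn -1
finger 1 zmin(2%) 103.4  yinner 114.5 xmax 468.1 n 2201
finger -1 zmin(2%) 103.1  yinner 30.4 xmax 472.6 n 2218
cam [531.1  76.  230.8]
t 8.40 pos [462.5  72.8  64.4] turn [ 0.01 -0.03 -0.  ] shift [ 0.1 14.4 65.6] F [ 0.77 -0.11 -0.34] open 1.000 sgn -1
[(528.5, 75.5, 91.0, 63.1, 2.86)]
[(545.4, 77.7, 61.8, 56.6, 89.7), (550.5, -361.3, 65.9, 91.2, 89.89)]
t 8.45 pos [464.3  72.7  64.9] turn [-0.1  -0.03  0.01] shift [-0.1 15.  63.8] F [-0.53 -0.15 -0.11] open 1.000 sgn -1
```

View pics/w6.png

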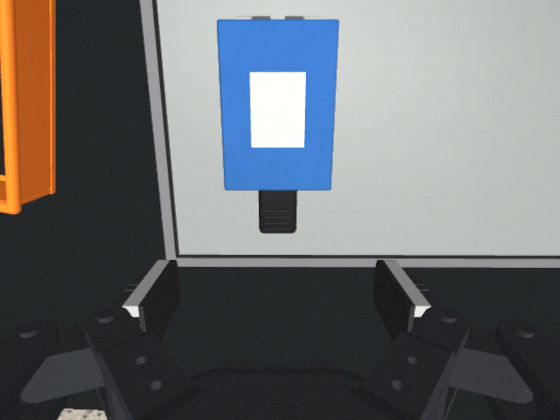

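The case stands at (528.5, 75.5), upright, and its tab is at about (278,212) in the image, centred between the fingers. I'll go down to the tab.

>>> {"op": "step_arm", "data": {"rows": [[[0,0,0],[0,30,0],0],[[0,0,0],[0,52,0],0],[[0,0,0],[0,66,0],0.2],[[0,0,0],[0,69,0],0.4],[[0,0,0],[0,69,0],0.5],[[0,0,0],[0,69,0],0.5]], "newtons": 20}}

```text
time: 8.95
eef_pos: [0.4658, 0.0725, -0.0038]
tcp_rot: [-0.512, 0.487, -0.488, 0.513]
contact_force: [-0.1, -0.2, 0.1]
opening: 0.501
```

```bash
python3 - <<'E'
from h import *
to(462.6,72.2,-5,2.9);c,p,d=wr('w7'); to(462.6,72.2,-5,2.9)
E
```

```text
t 8.95 pos [465.8  72.5  -3.8] turn [-0.09 -0.04  0.01] shift [ 0.2  1.2 -3.3] F [-0.11 -0.17  0.05] open 0.501 sgn -1
finger 1 zmin(2%) 27.9  yinner 76.3 xmax 487.4 n 4218
finger -1 zmin(2%) 28.4  yinner 74.6 xmax 487.4 n 4947
cam [536.2  75.6 163.5]
t 9.00 pos [466.1  72.5  -3.4] turn [-0.14 -0.04  0.02] shift [ 0.2  1.6 -3.5] F [ 0.27 -0.27  0.07] open 0.503 sgn -1
```

View pics/w7.png

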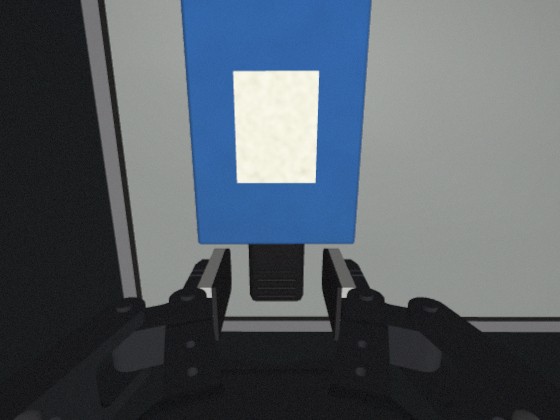

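>>> {"op": "step_arm", "data": {"rows": [[[0,0,0],[0,1,-3],0.5],[[0,0,0],[0,1,-3],0.65],[[0,0,0],[0,1,-3],0.8],[[0,0,0],[0,1,-3],0.85],[[0,0,0],[0,1,-3],0.85]], "newtons": 20}}

```text
time: 9.42
eef_pos: [0.4617, 0.0725, -0.0048]
tcp_rot: [-0.512, 0.487, -0.488, 0.513]
contact_force: [-1.9, -0.4, 4.0]
opening: 0.275
```

```bash
python3 - <<'E'
from h import *
to(462.6,72.2,-5,2.9);c,p,d=wr('w8'); to(462.6,72.2,-5,2.9)
for th in np.arange(.1,1.71,.1): 
  print('%.1f'%th,'y %.1f z %.1f'%(-(112*np.sin(th)+4*np.cos(th)-4),112-(112*np.cos(th)-4*np.sin(th))),end='; ')
E
```

```text
t 9.42 pos [461.7  72.5  -4.8] turn [-0.04 -0.03  0.01] shift [0.3 0.2 0.9] F [-1.94 -0.42  3.98] open 0.275 sgn -1
finger 1 zmin(2%) 28.0  yinner 76.2 xmax 483.6 n 3227
finger -1 zmin(2%) 28.7  yinner 74.7 xmax 481.5 n 3903
cam [532.2  75.5 162.5]
t 9.47 pos [461.7  72.5  -4.8] turn [-0.04 -0.03  0.01] shift [0.3 0.2 0.8] F [-1.91 -0.07  4.09] open 0.277 sgn -1
0.1 y -11.2 z 1.0; 0.2 y -22.2 z 3.0; 0.3 y -32.9 z 6.2; 0.4 y -43.3 z 10.4; 0.5 y -53.2 z 15.6; 0.6 y -62.5 z 21.8; 0.7 y -71.2 z 28.9; 0.8 y -79.1 z 36.8; 0.9 y -86.2 z 45.5; 1.0 y -92.4 z 54.9; 1.1 y -97.6 z 64.8; 1.2 y -101.8 z 75.1; 1.3 y -105.0 z 85.9; 1.4 y -107.1 z 96.9; 1.5 y -108.0 z 108.1; 1.6 y -107.8 z 119.3; 1.7 y -106.6 z 130.4;
```

View pics/w8.png

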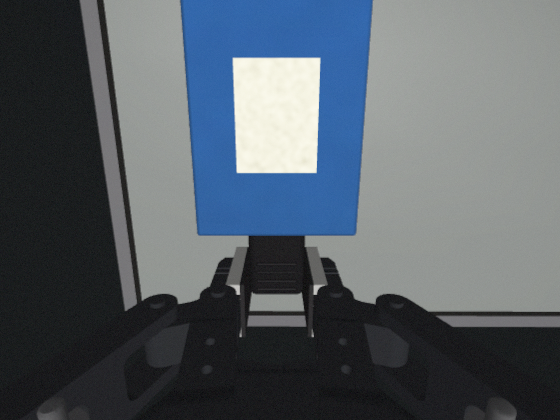

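The tab is pinched (opening 0.276, which is 24 mm). I'll swing the lid along its circle.

>>> {"op": "step_arm", "data": {"rows": [[[0,0,0],[0,-5.6,0.3],0.85],[[0,0,0],[0,-11.2,1],0.85],[[0,0,0],[0,-22.2,3],0.85],[[0,0,0],[0,-32.9,6.2],0.85],[[0,0,0],[0,-43.3,10.4],0.85],[[0,0,0],[0,-53.2,15.6],0.85]]}}

```text
time: 9.97
eef_pos: [0.4771, 0.0733, 0.0489]
tcp_rot: [0.512, -0.487, 0.487, -0.512]
contact_force: [0.9, 0.1, -2.8]
opening: 0.273
```

```bash
python3 - <<'E'
from h import *
F=[]
for i in range(4):
  s=ctrl.get_state();F.append(np.r_[s['contact_force'],s['eef_pos']*1000]);c,p,d=wr('w9') if i==0 else viewer.read_camera('side')*0 or (0,0,0) if False else (viewer.calibration('wrist'),*viewer.read_camera('side'))
print(np.array(F).round(1))
cv2.imwrite('pics/s9.png',cv2.resize(p[130:330,200:440],None,fx=3,fy=3)[:,:,::-1])
E
```

```text
finger 1 zmin(2%) 76.1  yinner 77.0 xmax 499.1 n 3663
finger -1 zmin(2%) 76.5  yinner 75.6 xmax 498.8 n 4468
cam [547.7  76.3 216.1]
[[ 9.000e-01  1.000e-01 -2.800e+00  4.771e+02  7.330e+01  4.890e+01]
 [-2.400e+00  1.200e+00  1.900e+00  4.791e+02  7.330e+01  5.110e+01]
 [-6.000e-01  9.000e-01 -4.000e-01  4.784e+02  7.330e+01  5.010e+01]
 [-1.400e+00 -9.000e-01  1.300e+00  4.778e+02  7.330e+01  4.900e+01]]
```

View pics/s9.png

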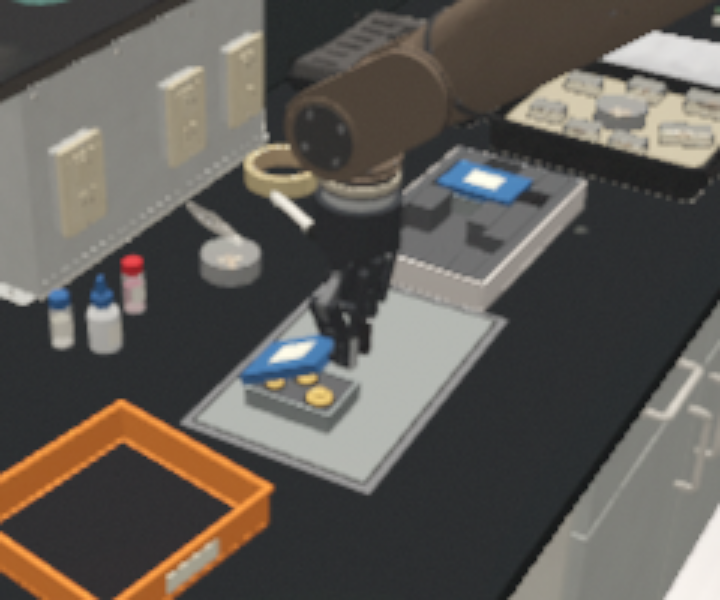

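View pics/w9.png

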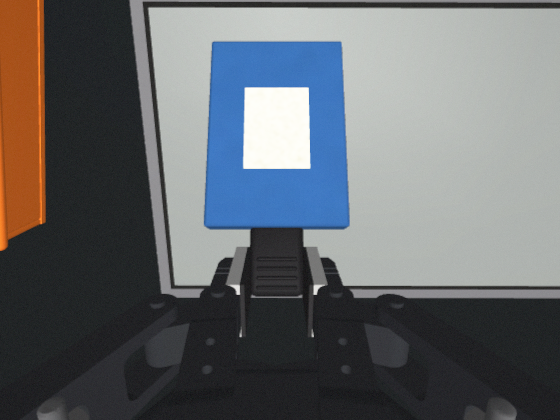

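The lid follows the tab: it is open about half a radian at (290,355) in the side view, and the case base is still flat. I'll continue.

>>> {"op": "step_arm", "data": {"rows": [[[0,0,0],[0,-9.3,6.2],0.85],[[0,0,0],[0,-18,13.3],0.85],[[0,0,0],[0,-25.9,21.2],0.85],[[0,0,0],[0,-33,29.9],0.85],[[0,0,0],[0,-39.2,39.3],0.85],[[0,0,0],[0,-44.4,49.2],0.85],[[0,0,0],[0,-48.6,59.5],0.85],[[0,0,0],[0,-48.6,59.5],0.85],[[0,0,0],[0,-48.6,59.5],0.85]]}}

```text
time: 10.92
eef_pos: [0.5378, 0.0762, 0.0974]
tcp_rot: [-0.512, 0.487, -0.488, 0.513]
contact_force: [-0.2, -0.7, 1.8]
opening: 0.277
```

>>> {"op": "step_arm", "data": {"rows": [[[0,0,0],[0,-3.2,10.8],0.85],[[0,0,0],[0,-5.3,21.8],0.85],[[0,0,0],[0,-6.2,33],0.85],[[0,0,0],[0,-6,44.2],0.85],[[0,0,0],[0,-5.5,50],0.85],[[0,0,0],[0,-5.5,50],0.85],[[0,0,0],[0,-5.5,50],0.85]]}}

```text
time: 11.5
eef_pos: [0.5873, 0.0787, 0.1032]
tcp_rot: [-0.512, 0.487, -0.488, 0.513]
contact_force: [-0.9, 0.4, 5.4]
opening: 0.276
```

```bash
python3 - <<'E'
from h import *
for i in range(3):
  s=ctrl.get_state();print(s['contact_force'].round(1),(s['eef_pos']*1000).round(1));p,d=viewer.read_camera('side')
cv2.imwrite('pics/s10.png',cv2.resize(p[130:330,200:440],None,fx=3,fy=3)[:,:,::-1])
wr('w10')
E
```

```text
[-0.9  0.4  5.4] [587.3  78.7 103.2]
[-1.5 -0.1  4.8] [587.2  78.7 103.2]
[-0.4  0.3  5.1] [587.1  78.7 103.2]
finger 1 zmin(2%) 124.2  yinner 82.6 xmax 596.5 n 2561
finger -1 zmin(2%) 122.6  yinner 80.7 xmax 598.1 n 3316
cam [657.2  81.8 270.6]
```

View pics/s10.png

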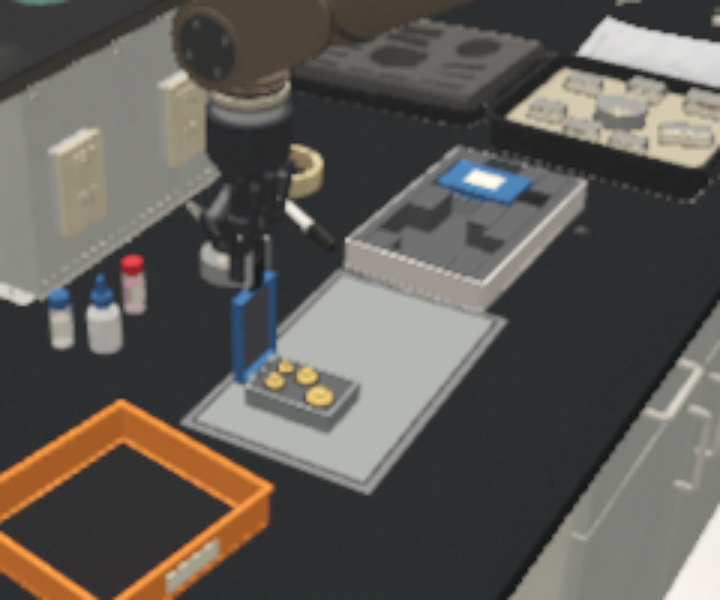

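View pics/w10.png

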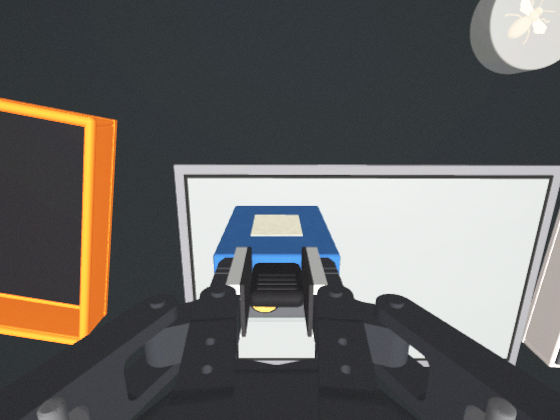

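The lid is past upright at about 1.65 rad. I'll let go and see whether it falls back or stays.

>>> {"op": "step_arm", "data": {"rows": [[[0,0,0],[0,0,0],0.7],[[0,0,0],[0,0,0],0.5],[[0,0,0],[0,0,0],0.3],[[0,0,0],[0,0,0],0.3],[[0,0,0],[0,0,0],0.3],[[0,0,0],[0,0,0],0.3]]}}

```text
time: 12.2
eef_pos: [0.5861, 0.0788, 0.1015]
tcp_rot: [0.512, -0.487, 0.487, -0.512]
contact_force: [-0.8, 0.1, 0.6]
opening: 0.702
```

```bash
python3 - <<'E'
from h import *
s=ctrl.get_state();print(s['contact_force'].round(1),(s['eef_pos']*1000).round(1));p,d=viewer.read_camera('side')
cv2.imwrite('pics/s11.png',cv2.resize(p[130:330,200:440],None,fx=3,fy=3)[:,:,::-1])
wr('w11')
E
```

```text
[-0.8  0.1  0.6] [586.1  78.8 101.5]
finger 1 zmin(2%) 134.0  yinner 88.1 xmax 607.1 n 2339
finger -1 zmin(2%) 134.0  yinner 73.4 xmax 607.6 n 2363
cam [656.8  81.8 268.8]
```

View pics/s11.png

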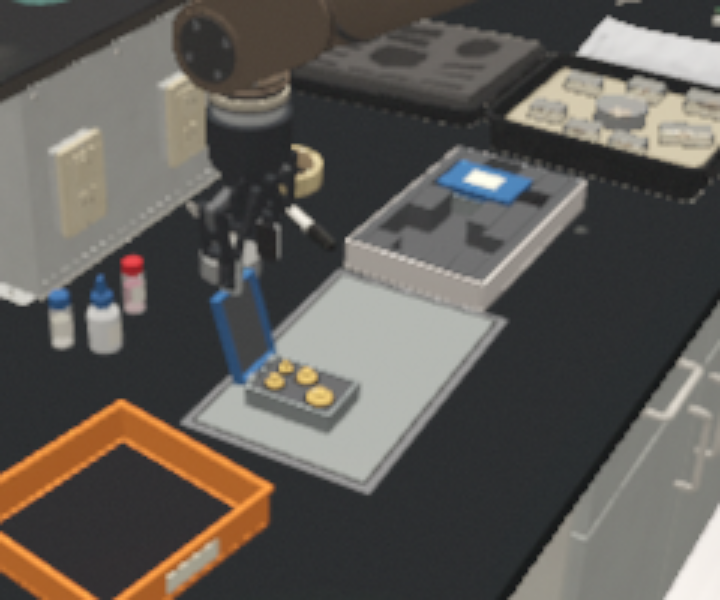

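View pics/w11.png

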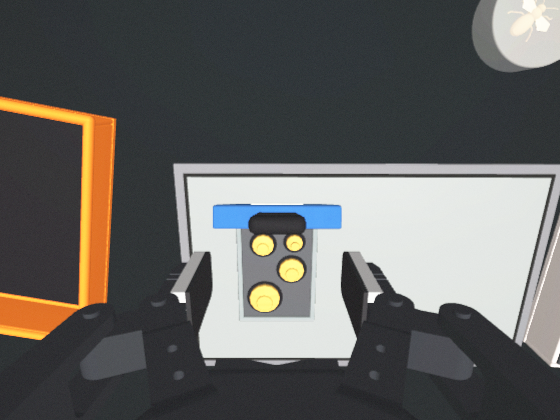

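The lid fell back onto its stop by itself; the tab moved to (277,222) in the wrist view and the side view shows the lid leaning back. So this hinge is free and the case stays here. Next is the second case.

>>> {"op": "step_arm", "data": {"rows": [[[0,0,0],[0,-40,0],0.2],[[0,0,0],[0,-80,0],0],[[0,0,0],[0,-90,0],0]]}}

```text
time: 12.55
eef_pos: [0.5898, 0.0787, 0.1991]
tcp_rot: [-0.51, 0.484, -0.49, 0.515]
contact_force: [2.2, 0.5, 1.8]
opening: 0.996
```

```bash
python3 - <<'E'
from h import *
to(551.2,-361,140,-.2)
E
```

```text
t 12.55 pos [589.8  78.7 199.1] turn [-0.63  3.07  0.04] shift [437.2  58.9 -61.3] F [2.21 0.51 1.78] open 0.996 sgn -1
```

>>> {"op": "step_arm", "data": {"rows": [[[0,3.1,0],[437,20,-61],0],[[0,3.1,0],[437,20,-61],0],[[0,3.1,0],[437,20,-61],0],[[0,3.1,0],[437,20,-61],0],[[0,3.1,0],[437,20,-61],0],[[0,3.1,0],[437,20,-61],0],[[0,3.1,0],[437,50,-61],0],[[0,3.1,0],[437,80,-61],0],[[0,3.1,0],[437,110,-61],0],[[0,3.1,0],[437,130,-61],0]]}}

```text
time: 13.38
eef_pos: [0.5523, -0.3179, 0.1069]
tcp_rot: [0.499, -0.499, 0.503, -0.499]
contact_force: [0.6, -0.6, -0.7]
opening: 0.999
```

>>> {"op": "step_arm", "data": {"rows": [[[0,0,0],[0,0,0],0],[[0,0,0],[0,0,0],0],[[0,0,0],[0,0,0],0]]}}

```text
time: 13.63
eef_pos: [0.5516, -0.314, 0.1054]
tcp_rot: [-0.499, 0.501, -0.501, 0.499]
contact_force: [0.7, 0.7, 0.5]
opening: 1.0
```

```bash
python3 - <<'E'
from h import *
to(551.2,-361,-20,-.2);c,p,d=wr('w12');to(551.2,-361,-20,-.2)
print(rect(c,blue(p),.042))
E
```

```text
t 13.63 pos [ 551.6 -314.   105.4] turn [-0.02 -0.06 -0.02] shift [ 47.1 125.4  -0.2] F [0.68 0.67 0.55] open 1.000 sgn -1
finger 1 zmin(2%) 145.0  yinner -272.2 xmax 562.0 n 2232
finger -1 zmin(2%) 145.0  yinner -356.9 xmax 561.5 n 2232
cam [ 622.2 -314.9  272.7]
t 13.68 pos [ 552.2 -313.7  106.5] turn [-0.09  0.01  0.05] shift [ 47.2 126.5  -1.1] F [-0.82  0.51  0.06] open 0.995 sgn -1
[(551.6, -362.6, 64.3, 92.1, 89.76)]
```

View pics/w12.png

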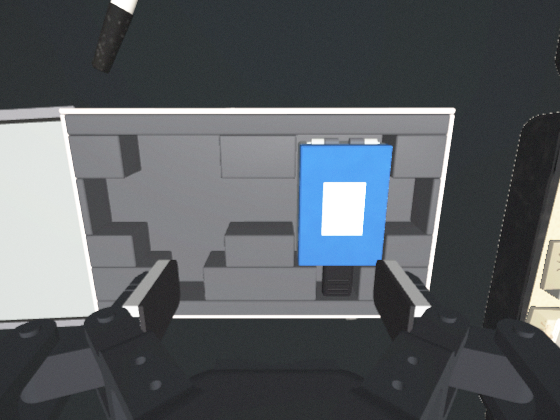

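The second case is at (343,205) in the image, which is (551.6, -362) in the world. I'll move 48 mm along tool x and then go down.

>>> {"op": "step_arm", "data": {"rows": [[[0,0,0],[40,0,0],0],[[0,0,0],[48,15,0],0],[[0,0,0],[48,45,0],0],[[0,0,0],[48,55,0],0],[[0,0,0],[48,55,0],0],[[0,0,0],[48,55,0],0]]}}

```text
time: 14.18
eef_pos: [0.5516, -0.3608, 0.0507]
tcp_rot: [-0.499, 0.501, -0.5, 0.499]
contact_force: [-0.3, -0.3, 0.8]
opening: 1.003
```

```bash
python3 - <<'E'
from h import *
to(551.2,-362,-20,-.2);c,p,d=wr('w13');viewer.read_camera('top');to(551.2,-362,-20,-.2)
print(rect(c,blue(p),.042))
E
```

```text
t 14.18 pos [ 551.6 -360.8   50.7] turn [ 0.02  0.07 -0.02] shift [ 1.2 70.7 -0.4] F [-0.29 -0.31  0.79] open 1.003 sgn -1
finger 1 zmin(2%) 90.1  yinner -319.0 xmax 561.9 n 2219
finger -1 zmin(2%) 90.0  yinner -403.7 xmax 561.7 n 2234
cam [ 622.3 -361.6  217.9]
t 14.28 pos [ 552.6 -362.    52.4] turn [-0.14  0.05  0.12] shift [-0.2 72.4 -1.5] F [0.69 0.66 0.88] open 1.001 sgn -1
[(551.5, -363.0, 63.8, 92.8, 89.74)]
```

>>> {"op": "step_arm", "data": {"rows": [[[0,0,0],[1,30,0],0],[[0,0,0],[1,55,0],0],[[0,0,0],[1,67,0],0],[[0,0,0],[1,72,0],0],[[0,0,0],[1,72,0],0],[[0,0,0],[1,72,0],0]]}}

```text
time: 14.78
eef_pos: [0.5521, -0.3638, -0.0203]
tcp_rot: [0.499, -0.5, 0.502, -0.499]
contact_force: [-0.5, -0.7, 0.2]
opening: 1.001
```

>>> {"op": "step_arm", "data": {"rows": [[[0,0,0],[0,0,0],0.15],[[0,0,0],[0,0,0],0.3],[[0,0,0],[0,0,0],0.45],[[0,0,0],[0,0,0],0.5],[[0,0,0],[0,0,0],0.5]], "newtons": 50}}

```text
time: 15.2
eef_pos: [0.5523, -0.3636, -0.0196]
tcp_rot: [0.499, -0.5, 0.502, -0.499]
contact_force: [0.1, 2.6, 6.7]
opening: 0.742
```

>>> {"op": "step_arm", "data": {"rows": [[[0,0,0],[0,-15,0],0.5],[[0,0,0],[0,-35,0],0.5],[[0,0,0],[0,-65,0],0.5],[[0,0,0],[0,-95,0],0.5],[[0,0,0],[0,-95,0],0.5],[[0,0,0],[0,-95,0],0.5]]}}

```text
time: 15.7
eef_pos: [0.5517, -0.3639, 0.0745]
tcp_rot: [0.499, -0.5, 0.502, -0.499]
contact_force: [-0.6, -0.6, -8.8]
opening: 0.741
```

```bash
python3 - <<'E'
from h import *
to(535.8,-73.1,80,2.9);wr('w14');to(535.8,-73.1,80,2.9)
E
```

```text
t 15.70 pos [ 551.7 -363.9   74.5] turn [-0.13 -3.13  0.15] shift [-290.7   -6.2  -17.1] F [-0.63 -0.57 -8.82] open 0.741 sgn -1
finger 1 zmin(2%) 125.3  yinner -363.3 xmax 572.6 n 10345
finger -1 zmin(2%) 125.4  yinner -365.2 xmax 572.7 n 10361
cam [ 622.  -364.3  241.9]
t 15.75 pos [ 550.1 -362.4   71.8] turn [ 0.11 -3.13 -0.08] shift [-289.2   -7.8  -15.5] F [-0.91 -0.24 -8.76] open 0.743 sgn -1
```

View pics/w14.png

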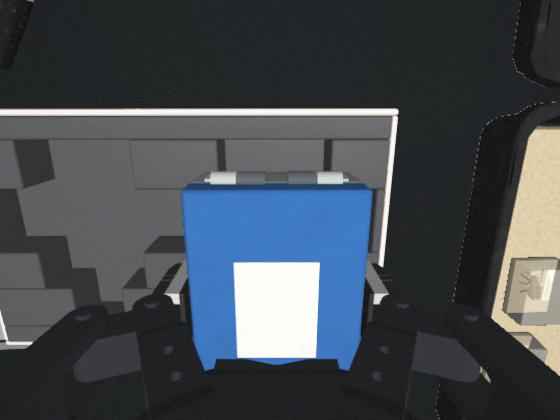

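The second case is held level. I'll carry it to the mat's right half.

>>> {"op": "step_arm", "data": {"rows": [[[0,-3.1,0],[-40,0,-2],0.5],[[0,-3.1,0],[-80,0,-4],0.5],[[0,-3.1,0],[-120,0,-7],0.5],[[0,-3.1,0],[-160,0,-9],0.5],[[0,-3.1,0],[-200,0,-11],0.5],[[0,-3.1,0],[-240,0,-13],0.5],[[0,-3.1,0],[-270,0,-15],0.5],[[0,-3.1,0],[-290,0,-16],0.5],[[0,-3.1,0],[-290,0,-16],0.5],[[0,-3.1,0],[-290,0,-16],0.5]]}}

```text
time: 16.58
eef_pos: [0.5336, -0.0711, 0.0698]
tcp_rot: [0.514, -0.489, 0.485, -0.512]
contact_force: [-0.4, -0.8, -7.9]
opening: 0.743
```

```bash
python3 - <<'E'
from h import *
to(535.8,-73.1,-23,2.9);wr('w15');to(535.8,-73.1,-23,2.9)
E
```

```text
t 16.58 pos [533.6 -71.1  69.8] turn [ 0.36  0.12 -0.11] shift [ 2.2 92.8  2.7] F [-0.38 -0.78 -7.89] open 0.743 sgn -1
finger 1 zmin(2%) 119.7  yinner -67.3 xmax 555.9 n 9571
finger -1 zmin(2%) 121.1  yinner -69.3 xmax 555.9 n 11421
cam [605.2 -68.2 236.6]
t 16.63 pos [534.3 -72.3  70.5] turn [ 0.27  0.04 -0.07] shift [ 0.9 93.5  1.9] F [ 0.24 -0.5  -7.18] open 0.745 sgn -1
```

View pics/w15.png

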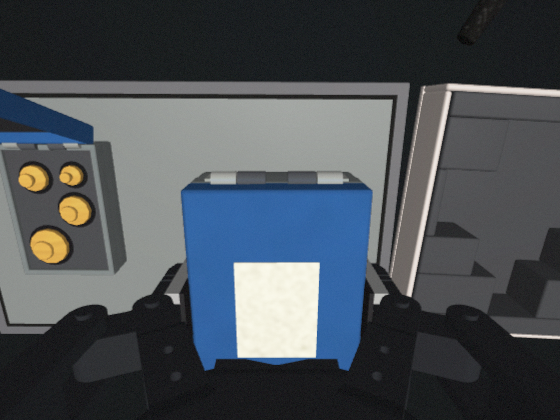

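>>> {"op": "step_arm", "data": {"rows": [[[0,0,0],[0,35,0],0.5],[[0,0,0],[0,65,0],0.5],[[0,0,0],[0,82,0],0.5],[[0,0,0],[0,90,0],0.5],[[0,0,0],[0,92,0],0.5],[[0,0,0],[0,94,0],0.5]]}}

```text
time: 17.13
eef_pos: [0.5368, -0.074, -0.0209]
tcp_rot: [-0.512, 0.488, -0.488, 0.512]
contact_force: [0.5, -0.3, -7.4]
opening: 0.742
```

>>> {"op": "step_arm", "data": {"rows": [[[0,0,0],[0,1,0],0.5],[[0,0,0],[0,1,0],0.5]]}}

```text
time: 17.3
eef_pos: [0.5378, -0.0738, -0.0204]
tcp_rot: [-0.512, 0.486, -0.488, 0.513]
contact_force: [-0.5, -0.7, -6.9]
opening: 0.739
```

>>> {"op": "step_arm", "data": {"rows": [[[0,0,0],[0,1,0],0.5],[[0,0,0],[0,2,0],0.5]]}}

```text
time: 17.47
eef_pos: [0.5375, -0.0734, -0.0225]
tcp_rot: [-0.512, 0.486, -0.488, 0.513]
contact_force: [-0.5, -0.5, 5.8]
opening: 0.74
```

Contact. I'll release, retreat, and move to the tab.

>>> {"op": "step_arm", "data": {"rows": [[[0,0,0],[0,-1,0],0.3],[[0,0,0],[0,-1,0],0.15],[[0,0,0],[0,-1,0],0],[[0,0,0],[0,-2,0],0],[[0,0,0],[0,-20,0],0],[[0,0,0],[0,-50,0],0],[[0,0,0],[0,-85,0],0],[[0,0,0],[0,-85,-40],0],[[0,0,0],[0,-85,-68],0],[[0,0,0],[0,-85,-68],0]]}}

```text
time: 18.3
eef_pos: [0.4642, -0.0756, 0.0611]
tcp_rot: [0.513, -0.488, 0.486, -0.512]
contact_force: [0.5, -0.4, -0.4]
opening: 1.0
```

```bash
python3 - <<'E'
from h import *
viewer.read_camera('top');viewer.read_camera('top')
c,p,d=wr('w16');P=cloud(c,d)*1000;m=blue(p);m[:,:130]=0;r=rect(c,m,.039);print(r)
x,y=r[-1][:2] if len(r)==1 else max(r,key=lambda q:q[2]*q[3])[:2]
to(x-65.9,y-3.3,-6,2.9)
E
```

```text
finger 1 zmin(2%) 101.5  yinner -35.1 xmax 476.3 n 2248
finger -1 zmin(2%) 101.8  yinner -119.2 xmax 480.7 n 2252
cam [538.7 -73.6 229.5]
[(535.5, -73.7, 90.9, 63.2, 2.85)]
t 18.45 pos [469.5 -76.9  62.4] turn [-0.16 -0.05  0.07] shift [ 0.  68.4 -0.1] F [ 0.64 -0.4   0.19] open 0.999 sgn -1
```

View pics/w16.png

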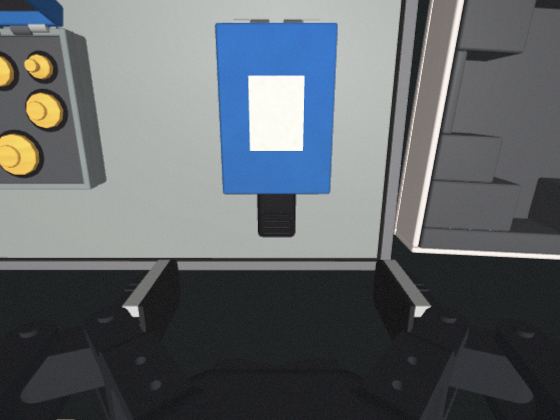

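The case stands at (535.5, -73.7) with its tab at (277,215). I'll go down to the tab.

>>> {"op": "step_arm", "data": {"rows": [[[0,0,0],[0,30,0],0],[[0,0,0],[0,52,0],0],[[0,0,0],[0,63,0],0.2],[[0,0,0],[0,66,0],0.4],[[0,0,0],[0,66,0],0.5],[[0,0,0],[0,66,0],0.5]], "newtons": 20}}

```text
time: 18.95
eef_pos: [0.4697, -0.0768, -0.004]
tcp_rot: [-0.512, 0.487, -0.488, 0.513]
contact_force: [0.1, -0.2, 0.5]
opening: 0.503
```

```bash
python3 - <<'E'
from h import *
to(469.6,-77,-5,2.9);c,p,d=wr('w17');viewer.read_camera('top');to(469.6,-77,-5,2.9)
E
```

```text
t 18.95 pos [469.7 -76.8  -4. ] turn [-0.08 -0.02  0.03] shift [ 0.2  1.  -0.1] F [ 0.05 -0.2   0.54] open 0.503 sgn -1
finger 1 zmin(2%) 27.4  yinner -73.0 xmax 491.5 n 3839
finger -1 zmin(2%) 27.8  yinner -74.6 xmax 491.2 n 4423
cam [540.  -73.7 163.4]
t 19.05 pos [469.9 -77.   -3.5] turn [-0.14 -0.03  0.06] shift [ 0.   1.5 -0.3] F [-0.35 -0.65  0.11] open 0.504 sgn -1
```

View pics/w17.png

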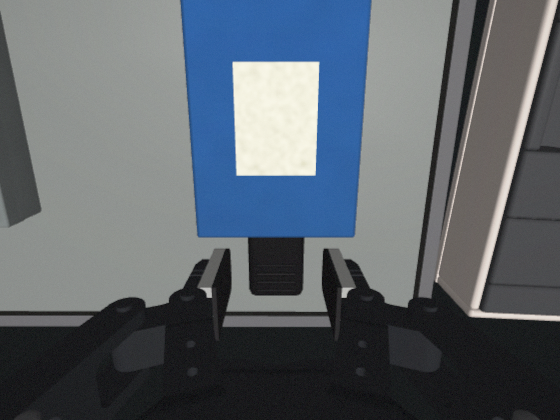

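The pads are centred on the tab, so I'll close.

>>> {"op": "step_arm", "data": {"rows": [[[0,0,0],[0,1,0],0.65],[[0,0,0],[0,1,0],0.8],[[0,0,0],[0,1,0],0.85],[[0,0,0],[0,1,0],0.85],[[0,0,0],[0,1,0],0.85]], "newtons": 20}}

```text
time: 19.47
eef_pos: [0.4693, -0.0767, -0.0049]
tcp_rot: [-0.512, 0.487, -0.488, 0.513]
contact_force: [0.2, 0.7, 5.0]
opening: 0.27
```

>>> {"op": "step_arm", "data": {"rows": [[[0,0,0],[0,-5.6,0.3],0.85],[[0,0,0],[0,-11.2,1],0.85],[[0,0,0],[0,-22.2,3],0.85],[[0,0,0],[0,-32.9,6.2],0.85],[[0,0,0],[0,-43.3,10.4],0.85],[[0,0,0],[0,-53.2,15.6],0.85]]}}

```text
time: 19.97
eef_pos: [0.4835, -0.0753, 0.0482]
tcp_rot: [0.513, -0.488, 0.487, -0.512]
contact_force: [0.2, 0.6, -3.6]
opening: 0.272
```

```bash
python3 - <<'E'
from h import *
for i in range(3):
  s=ctrl.get_state();print(s['contact_force'].round(1),(s['eef_pos']*1000).round(1),s['opening']);p,d=viewer.read_camera('side')
cv2.imwrite('pics/s18.png',cv2.resize(p[130:330,200:440],None,fx=3,fy=3)[:,:,::-1])
wr('w18')
E
```

```text
[ 0.2  0.6 -3.6] [483.5 -75.3  48.2] 0.27192366302406196
[-0.9  1.  -1. ] [485.9 -75.9  50.5] 0.27240355468226685
[-2.2 -0.5  1.3] [485.5 -75.9  49.8] 0.27120422906980235
finger 1 zmin(2%) 76.2  yinner -72.1 xmax 506.6 n 3824
finger -1 zmin(2%) 76.7  yinner -73.5 xmax 506.6 n 4719
cam [555.3 -72.7 216.4]
```

View pics/s18.png

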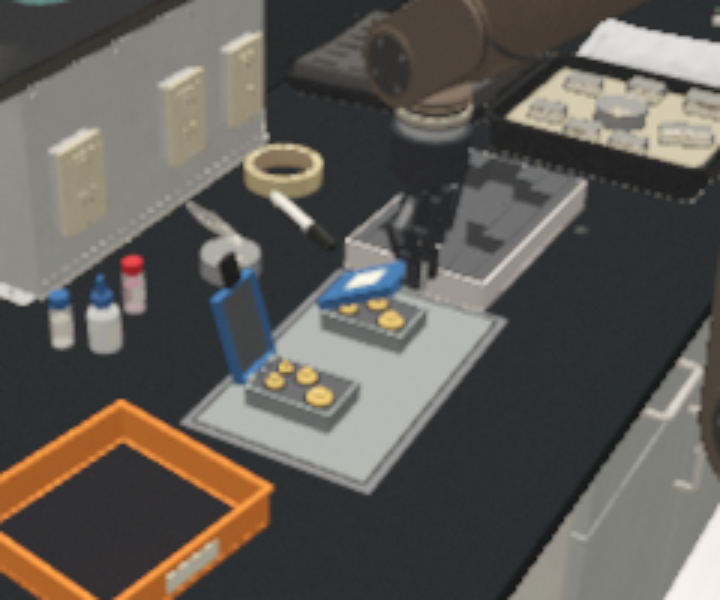

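View pics/w18.png

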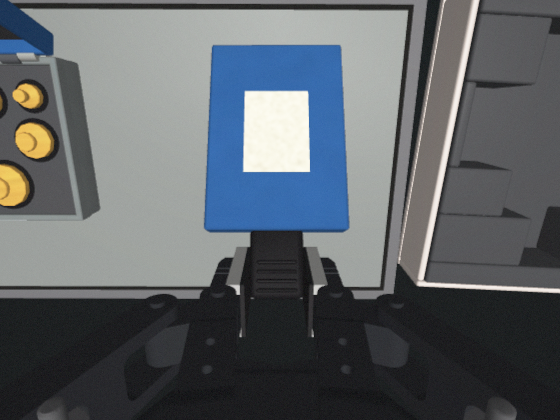

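The second lid is rising, at (360,280) in the side view, and both bases are flat with the first lid still leaning back. I'll continue past upright.

>>> {"op": "step_arm", "data": {"rows": [[[0,0,0],[0,-9.3,6.2],0.85],[[0,0,0],[0,-18,13.3],0.85],[[0,0,0],[0,-25.9,21.2],0.85],[[0,0,0],[0,-33,29.9],0.85],[[0,0,0],[0,-39.2,39.3],0.85],[[0,0,0],[0,-44.4,49.2],0.85],[[0,0,0],[0,-48.6,59.5],0.85],[[0,0,0],[0,-48.6,59.5],0.85],[[0,0,0],[0,-48.6,59.5],0.85]]}}

```text
time: 20.92
eef_pos: [0.5454, -0.0728, 0.0973]
tcp_rot: [-0.512, 0.486, -0.488, 0.513]
contact_force: [1.1, -0.1, 0.8]
opening: 0.274
```

>>> {"op": "step_arm", "data": {"rows": [[[0,0,0],[0,-3.2,10.8],0.85],[[0,0,0],[0,-5.3,21.8],0.85],[[0,0,0],[0,-6.2,33],0.85],[[0,0,0],[0,-6,44.2],0.85],[[0,0,0],[0,-5.5,50],0.85],[[0,0,0],[0,-5.5,50],0.85],[[0,0,0],[0,-5.5,50],0.85]]}}

```text
time: 21.5
eef_pos: [0.5947, -0.0705, 0.103]
tcp_rot: [-0.512, 0.486, -0.488, 0.513]
contact_force: [0.5, 0.2, 4.1]
opening: 0.277
```

```bash
python3 - <<'E'
from h import *
s=ctrl.get_state();print(s['contact_force'].round(1),(s['eef_pos']*1000).round(1),s['opening']);p,d=viewer.read_camera('side')
cv2.imwrite('pics/s19.png',cv2.resize(p[130:330,200:440],None,fx=3,fy=3)[:,:,::-1])
E
```

```text
[0.5 0.2 4.1] [594.7 -70.5 103. ] 0.27710400802929935
```

>>> {"op": "step_arm", "data": {"rows": [[[0,0,0],[0,0,0],0.7],[[0,0,0],[0,0,0],0.5],[[0,0,0],[0,0,0],0.3],[[0,0,0],[0,0,0],0.3],[[0,0,0],[0,0,0],0.3],[[0,0,0],[0,0,0],0.3]]}}

```text
time: 22.05
eef_pos: [0.5932, -0.0701, 0.1012]
tcp_rot: [0.512, -0.488, 0.487, -0.512]
contact_force: [-0.1, -0.1, -0.4]
opening: 0.7
```

```bash
python3 - <<'E'
from h import *
s=ctrl.get_state();print(s['contact_force'].round(1),(s['eef_pos']*1000).round(1));p,d=viewer.read_camera('side')
q=cv2.imread('pics/s19.png');b=cv2.resize(p[130:330,200:440],None,fx=3,fy=3)[:,:,::-1]
cv2.imwrite('pics/s20.png',np.hstack([q[150:,150:540],b[150:,150:540]]))
wr('w20')
E
```

```text
[-0.1 -0.1 -0.4] [593.2 -70.1 101.2]
finger 1 zmin(2%) 118.7  yinner -66.2 xmax 601.8 n 3843
finger -1 zmin(2%) 118.7  yinner -68.4 xmax 605.0 n 4894
cam [663.9 -67.2 268.5]
```

View pics/s20.png

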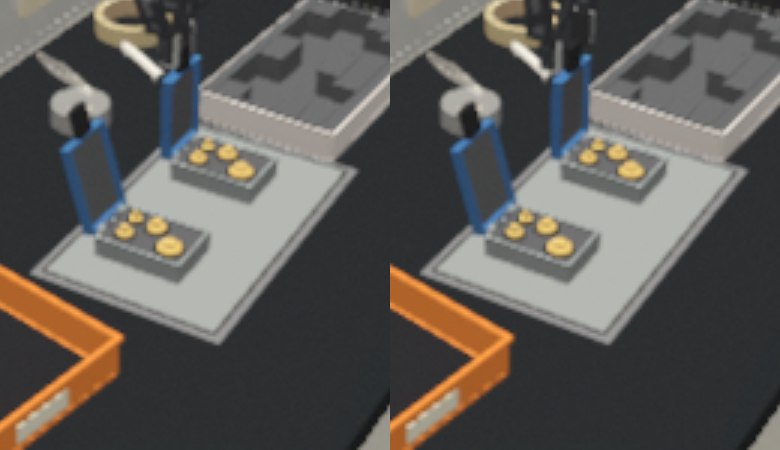

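View pics/w20.png

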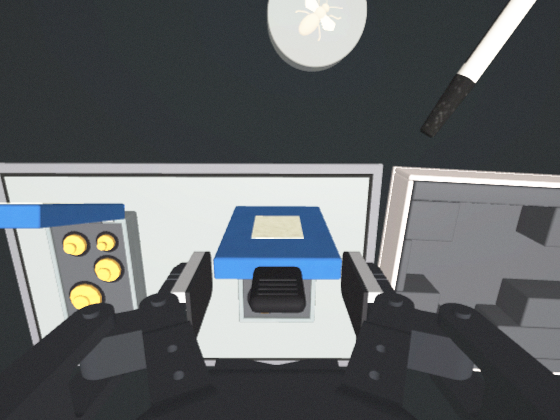

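The second lid stayed exactly where I left it at about 1.65 rad; the two side views, before and after release, are identical. That points to a stiff hinge. I'll regrip, lead it down part-way, and confirm with a second release at about 1.0 rad.

>>> {"op": "step_arm", "data": {"rows": [[[0,0,0],[0,0,0],0.6],[[0,0,0],[0,0,0],0.8],[[0,0,0],[0,0,0],0.85],[[0,0,0],[0,0,0],0.85],[[0,0,0],[0,-0.7,-8.5],0.85],[[0,0,0],[0,-0.7,-17],0.85],[[0,0,0],[0,0.2,-28.2],0.85],[[0,0,0],[0,2.3,-39.2],0.85],[[0,0,0],[0,5.5,-50],0.85],[[0,0,0],[0,9.7,-60.3],0.85]], "newtons": 20}}

```text
time: 22.98
eef_pos: [0.5335, -0.0734, 0.0926]
tcp_rot: [-0.511, 0.486, -0.489, 0.513]
contact_force: [3.9, 0.3, -0.6]
opening: 0.277
```

>>> {"op": "step_arm", "data": {"rows": [[[0,0,0],[0,5.2,-9.9],0.85],[[0,0,0],[0,5.2,-9.9],0.85],[[0,0,0],[0,5.2,-9.9],0.85],[[0,0,0],[0,5.2,-9.9],0.6],[[0,0,0],[0,5.2,-9.9],0.5],[[0,0,0],[0,5.2,-9.9],0.5],[[0,0,0],[0,5.2,-9.9],0.5]]}}

```text
time: 23.57
eef_pos: [0.5235, -0.0738, 0.0868]
tcp_rot: [0.512, -0.487, 0.487, -0.512]
contact_force: [-0.5, 0.1, 0.6]
opening: 0.495
```

```bash
python3 - <<'E'
from h import *
s=ctrl.get_state();print(s['contact_force'].round(1),(s['eef_pos']*1000).round(1));p,d=viewer.read_camera('side')
b=cv2.resize(p[130:330,200:440],None,fx=3,fy=3)[:,:,::-1]
cv2.imwrite('pics/s21.png',b)
wr('w21')
E
```

```text
[-0.5  0.1  0.6] [523.5 -73.8  86.8]
finger 1 zmin(2%) 104.5  yinner -69.9 xmax 538.7 n 4648
finger -1 zmin(2%) 104.4  yinner -71.7 xmax 540.2 n 5794
cam [594.1 -70.7 254. ]
```

View pics/s21.png

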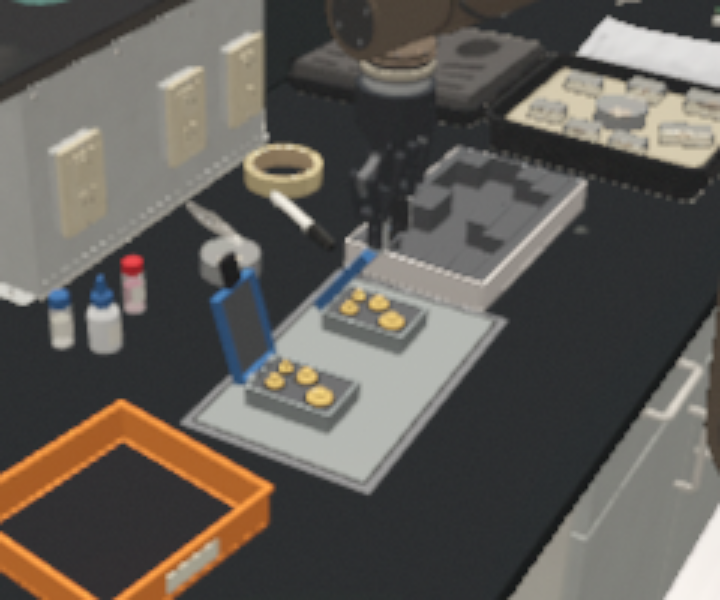

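View pics/w21.png

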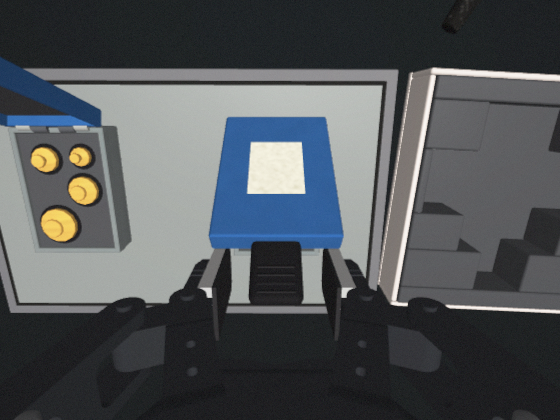

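The lid stays at about 1.0 rad when let go, so the hinge is stiff. I'll regrip and lead it shut.

>>> {"op": "step_arm", "data": {"rows": [[[0,0,0],[0,0,0],0.7],[[0,0,0],[0,0,0],0.85],[[0,0,0],[0,0,0],0.85],[[0,0,0],[0,6.2,-9.4],0.85],[[0,0,0],[0,13.3,-18.1],0.85],[[0,0,0],[0,21.2,-26],0.85],[[0,0,0],[0,29.9,-33.1],0.85],[[0,0,0],[0,39.2,-39.3],0.85],[[0,0,0],[0,49.1,-44.5],0.85],[[0,0,0],[0,59.5,-48.7],0.85]], "newtons": 20}}

```text
time: 24.5
eef_pos: [0.4733, -0.076, 0.0258]
tcp_rot: [0.513, -0.488, 0.487, -0.512]
contact_force: [0.8, 2.7, 2.8]
opening: 0.274
```

>>> {"op": "step_arm", "data": {"rows": [[[0,0,0],[0,10.7,-3.2],0.85],[[0,0,0],[0,21.7,-5.2],0.85],[[0,0,0],[0,30,-6],0.85],[[0,0,0],[0,33.5,-6.2],0.85],[[0,0,0],[0,34,-6.2],0.85],[[0,0,0],[0,34,-6.2],0.85]]}}

```text
time: 25.0
eef_pos: [0.4673, -0.0763, -0.0063]
tcp_rot: [0.514, -0.489, 0.485, -0.511]
contact_force: [-7.9, 2.7, 16.4]
opening: 0.275
```

```bash
python3 - <<'E'
from h import *
s=ctrl.get_state();print(s['contact_force'].round(1),(s['eef_pos']*1000).round(1));p,d=viewer.read_camera('side')
b=cv2.resize(p[130:330,200:440],None,fx=3,fy=3)[:,:,::-1]
cv2.imwrite('pics/s22.png',b)
wr('w22')
E
```

```text
[-7.9  2.7 16.4] [467.3 -76.3  -6.3]
finger 1 zmin(2%) 26.9  yinner -72.8 xmax 490.1 n 3587
finger -1 zmin(2%) 27.3  yinner -74.3 xmax 490.1 n 4275
cam [538.7 -73.4 160.5]
```

View pics/s22.png

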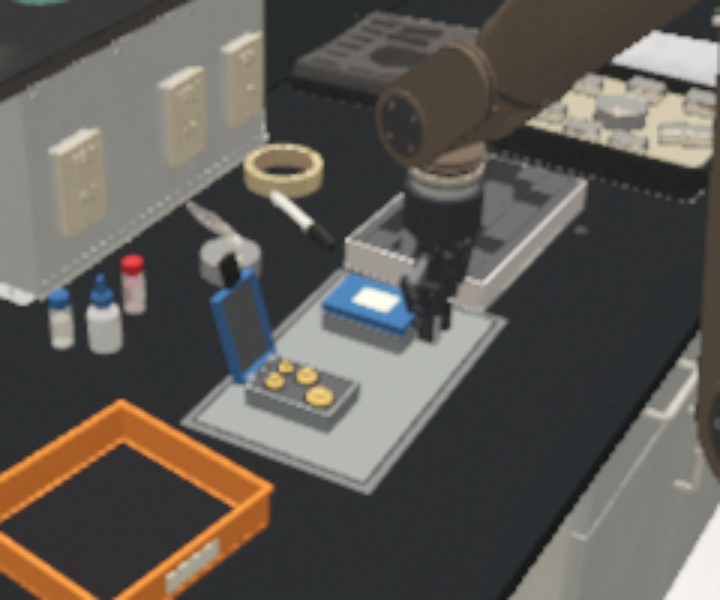

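The lid is shut, pressed down with 16 N, and flush in the side view. I'll release, rise and move over the case.

>>> {"op": "step_arm", "data": {"rows": [[[0,0,0],[0,0,0],0.6],[[0,0,0],[0,0,0],0.4],[[0,0,0],[0,0,0],0.2],[[0,0,0],[0,-15,0],0],[[0,0,0],[0,-45,0],0],[[0,0,0],[0,-80,0],0],[[0,0,0],[0,-80,40],0],[[0,0,0],[0,-80,66],0],[[0,0,0],[0,-80,66],0],[[0,0,0],[0,-80,66],0]]}}

```text
time: 25.93
eef_pos: [0.535, -0.0733, 0.0728]
tcp_rot: [0.513, -0.487, 0.487, -0.512]
contact_force: [-1.4, 0.3, -0.8]
opening: 0.998
```

```bash
python3 - <<'E'
from h import *
viewer.read_camera('top')
c,p,d=wr('w23');m=blue(p);m[:,:130]=0;r=rect(c,m,.039);print(r)
x,y=max(r,key=lambda q:q[2]*q[3])[:2]
P=cloud(c,d)*1000; q=P[m&(np.hypot(P[...,0]-x,P[...,1]-y)<60)];A=np.c_[q[:,:2]-q[:,:2].mean(0),np.ones(len(q))];print('lid plane slope x,y, z',np.linalg.lstsq(A,q[:,2],rcond=None)[0].round(4))
to(x,y,-23,2.9)
E
```

```text
finger 1 zmin(2%) 111.4  yinner -31.5 xmax 541.7 n 2210
finger -1 zmin(2%) 111.5  yinner -115.6 xmax 546.3 n 2222
cam [604.6 -70.  239. ]
[(534.1, -73.3, 92.0, 63.2, 2.85)]
lid plane slope x,y, z [-3.20000e-03 -3.00000e-03  3.91756e+01]
t 26.03 pos [533.  -72.9  71.6] turn [ 0.18 -0.03 -0.05] shift [ 0.5 94.6  1.4] F [-1.42 -0.44 -0.37] open 0.994 sgn -1
```

View pics/w23.png

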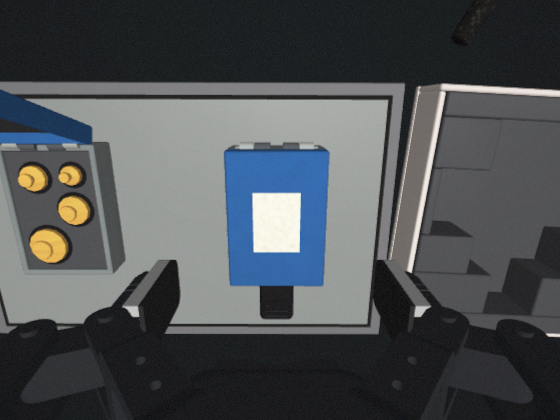

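The shut lid is level at z = 39 mm, as it should be. I'll grip the case.

>>> {"op": "step_arm", "data": {"rows": [[[0,0,0],[0,35,1],0],[[0,0,0],[0,65,1],0],[[0,0,0],[0,83,1],0],[[0,0,0],[0,91,1],0],[[0,0,0],[0,91,1],0],[[0,0,0],[0,91,1],0]]}}

```text
time: 26.53
eef_pos: [0.5349, -0.0732, -0.018]
tcp_rot: [0.512, -0.488, 0.487, -0.512]
contact_force: [0.2, -0.6, 1.2]
opening: 1.002
```

>>> {"op": "step_arm", "data": {"rows": [[[0,0,0],[0,0,0],0.15],[[0,0,0],[0,0,0],0.3],[[0,0,0],[0,0,0],0.45],[[0,0,0],[0,0,0],0.5],[[0,0,0],[0,0,0],0.5]], "newtons": 50}}

```text
time: 26.95
eef_pos: [0.5368, -0.0734, -0.0159]
tcp_rot: [-0.512, 0.487, -0.488, 0.513]
contact_force: [-1.2, 0.9, 6.8]
opening: 0.738
```

>>> {"op": "step_arm", "data": {"rows": [[[0,0,0],[0,-15,0],0.5],[[0,0,0],[0,-40,0],0.5],[[0,0,0],[0,-80,0],0.5],[[0,0,0],[0,-120,0],0.5],[[0,0,0],[0,-160,0],0.5],[[0,0,0],[0,-200,0],0.5],[[0,0,0],[0,-225,0],0.5],[[0,0,0],[0,-230,0],0.5],[[0,0,0],[0,-230,0],0.5]]}}

```text
time: 27.7
eef_pos: [0.5355, -0.0732, 0.2127]
tcp_rot: [-0.512, 0.487, -0.488, 0.513]
contact_force: [0.9, 1.3, -7.9]
opening: 0.74
```

```bash
python3 - <<'E'
from h import *
a=np.radians(-7.5);tx,ty=566+13*np.cos(a),315+13*np.sin(a);print(tx,ty)
to(tx,ty,200,-7.5);wr('w24');print(Ro.from_quat(ctrl.get_state()['tcp_rot']).as_matrix().round(3), ctrl.get_state()['qpos'])
E
```

```text
578.8887831978595 313.3031595011393
t 27.70 pos [535.5 -73.2 212.7] turn [-0.11 10.38  0.04] shift [-383.8   12.4   62.7] F [ 0.93  1.28 -7.86] open 0.740 sgn -1
finger 1 zmin(2%) 259.8  yinner -69.1 xmax 556.4 n 9522
finger -1 zmin(2%) 261.6  yinner -71.2 xmax 556.2 n 11562
cam [605.8 -70.  380. ]
[[ 0.05  -0.003  0.999]
 [-0.999  0.001  0.05 ]
 [-0.001 -1.    -0.003]] [-3.23614596e-01 -1.48463597e-02  1.90583491e+00 -1.41178881e-04
  1.25390577e+00  1.19716842e+00]
```

View pics/w24.png

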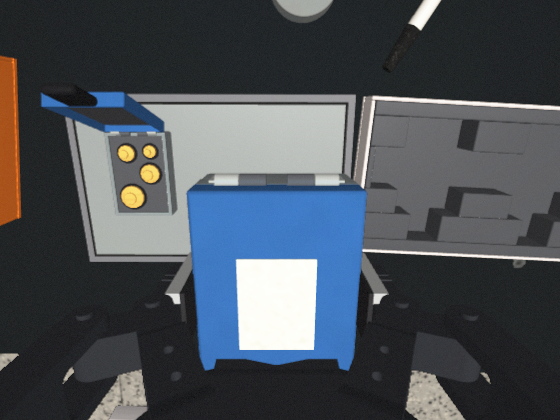

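>>> {"op": "step_arm", "data": {"rows": [[[0,2,0],[-40,0,6],0.5],[[0,4,0],[-80,0,13],0.5],[[0,6,0],[-120,0,20],0.5],[[0,8,0],[-160,0,26],0.5],[[0,10.4,0],[-200,0,33],0.5],[[0,10.4,0],[-240,0,39],0.5],[[0,10.4,0],[-280,0,46],0.5],[[0,10.4,0],[-320,0,52],0.5],[[0,10.4,0],[-355,0,58],0.5],[[0,10.4,0],[-384,0,63],0.5]]}}

```text
time: 28.58
eef_pos: [0.5761, 0.3155, 0.2055]
tcp_rot: [-0.47, 0.533, -0.53, 0.463]
contact_force: [0.7, -0.6, -7.8]
opening: 0.735
```

>>> {"op": "step_arm", "data": {"rows": [[[0,0,0],[0,20,0],0.5],[[0,0,0],[0,55,0],0.5],[[0,0,0],[0,90,0],0.5],[[0,0,0],[0,100,0],0.5],[[0,0,0],[0,100,0],0.5],[[0,0,0],[0,100,0],0.5]]}}

```text
time: 29.08
eef_pos: [0.5776, 0.3128, 0.1092]
tcp_rot: [-0.468, 0.533, -0.531, 0.464]
contact_force: [0.4, 0.2, -6.4]
opening: 0.738
```

```bash
python3 - <<'E'
from h import *
viewer.read_camera('top')
to(578.9,313.3,-20,-7.5);c,p,d=wr('w25');to(578.9,313.3,-20,-7.5)
h,s,v=cv2.split(cv2.cvtColor(p,cv2.COLOR_RGB2HSV));o=(h>3)&(h<22)&(s>150)&(v>60)
P=cloud(c,d)*1000
top=o&(P[...,2]>36)&(P[...,2]<46)
q=P[top][:,:2].astype(np.float32);print(len(q),cv2.minAreaRect(q))
E
```

```text
t 29.13 pos [579.6 313.5 112.4] turn [-0.02 -0.05 -0.01] shift [  0.3 132.4  -0.8] F [ 0.41 -0.48 -6.76] open 0.737 sgn -1
finger 1 zmin(2%) 162.4  yinner 304.8 xmax 600.2 n 13054
finger -1 zmin(2%) 158.3  yinner 302.6 xmax 600.3 n 7961
cam [649.6 303.4 279.6]
t 29.18 pos [580.7 313.9 114.3] turn [-0.2  -0.05 -0.1 ] shift [  1.1 134.3  -2.2] F [ 0.76  0.04 -6.49] open 0.738 sgn -1
7135 ((584.7214965820312, 311.286376953125), (197.58645629882812, 148.36929321289062), 82.15137481689453)
```

View pics/w25.png

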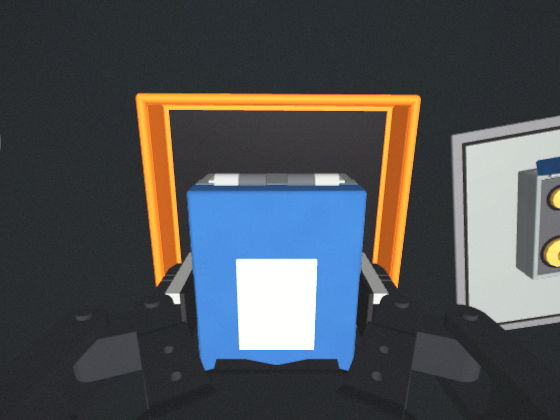

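```bash
python3 - <<'E'
from h import *
f=np.load('pics/w25.npz');c={k:f[k] for k in 'KRt'};p=f['p'];d=f['d']
h,s,v=cv2.split(cv2.cvtColor(p,cv2.COLOR_RGB2HSV));o=(h>3)&(h<22)&(s>150)&(v>60)
vs,us=np.nonzero(o&(cloud(c,d)[...,2]>.034))
w=ray(c,np.c_[us,vs],.040)[:,:2]*1000
a=np.radians(-7.7);ex=np.array([np.cos(a),np.sin(a)]);ey=np.array([-ex[1],ex[0]])
C=np.array([566,315]);X=(w-C)@ex;Y=(w-C)@ey
print('far',np.percentile(X,99.5),'Y',np.percentile(Y,.5),np.percentile(Y,99.5))
E
```

```text
far 93.14063342198772 Y -99.40836157740492 97.2877448176576
```

>>> {"op": "step_arm", "data": {"rows": [[[0,0,0],[0,35,0],0.5],[[0,0,0],[0,70,0],0.5],[[0,0,0],[0,100,0],0.5],[[0,0,0],[0,116,0],0.5],[[0,0,0],[0,123,0],0.5],[[0,0,0],[0,125,0],0.5],[[0,0,0],[0,125,0],0.5]]}}

```text
time: 29.77
eef_pos: [0.5812, 0.3142, -0.0105]
tcp_rot: [0.465, -0.531, 0.532, -0.467]
contact_force: [-0.3, 0.2, -7.3]
opening: 0.735
```

>>> {"op": "step_arm", "data": {"rows": [[[0,0,0],[0,1,0],0.5],[[0,0,0],[0,2,0],0.5]]}}

```text
time: 29.93
eef_pos: [0.5816, 0.3144, -0.0117]
tcp_rot: [0.464, -0.531, 0.533, -0.468]
contact_force: [-0.1, -0.2, -7.7]
opening: 0.737
```

>>> {"op": "step_arm", "data": {"rows": [[[0,0,0],[0,1,0],0.5],[[0,0,0],[0,2,0],0.5]]}}

```text
time: 30.1
eef_pos: [0.5803, 0.314, -0.0147]
tcp_rot: [0.465, -0.531, 0.532, -0.467]
contact_force: [-2.6, -1.1, 2.7]
opening: 0.741
```

Contact with the floor. I'll release and rise straight up.

>>> {"op": "step_arm", "data": {"rows": [[[0,0,0],[0,0,0],0.4],[[0,0,0],[0,-1,0],0.2],[[0,0,0],[0,-1,0],0],[[0,0,0],[0,-2,0],0],[[0,0,0],[0,-20,0],0],[[0,0,0],[0,-55,0],0],[[0,0,0],[0,-95,0],0],[[0,0,0],[0,-135,0],0],[[0,0,0],[0,-170,0],0],[[0,0,0],[0,-170,0],0]]}}

```text
time: 30.93
eef_pos: [0.5847, 0.3157, 0.165]
tcp_rot: [0.46, -0.529, 0.534, -0.472]
contact_force: [1.3, -0.2, 1.7]
opening: 1.001
```

```bash
python3 - <<'E'
from h import *
c,p,d=wr('w26');P=cloud(c,d)*1000;m=blue(p);m[:,450:]=0
print(rect(c,m,.040))
q=P[m];A=np.c_[q[:,:2]-q[:,:2].mean(0),np.ones(len(q))];print('plane',np.linalg.lstsq(A,q[:,2],rcond=None)[0].round(4))
p,d=viewer.read_camera('side');cv2.imwrite('pics/s26.png',cv2.resize(p[130:350,150:440],None,fx=2.7,fy=2.7)[:,:,::-1])
p,d=viewer.read_camera('top');cv2.imwrite('pics/t26.png',cv2.resize(p[120:300,110:470],None,fx=2.2,fy=2.2)[:,:,::-1])
E
```

```text
finger 1 zmin(2%) 204.9  yinner 355.7 xmax 600.0 n 2056
finger -1 zmin(2%) 204.2  yinner 273.7 xmax 587.9 n 2389
cam [651.8 304.6 333.4]
[(577.0, 314.0, 64.3, 91.8, 82.43)]
plane [ 0.1034 -0.0479 41.123 ]
```

View pics/w26.png

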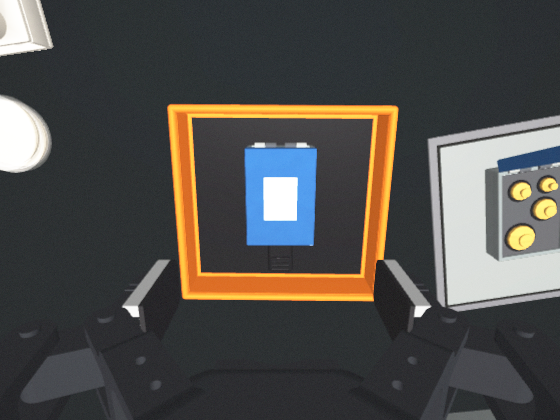

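View pics/s26.png

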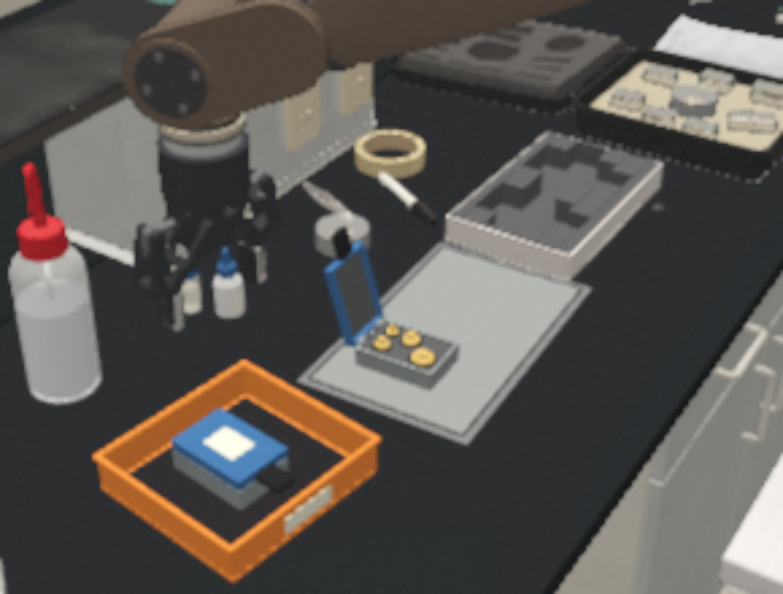

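View pics/t26.png

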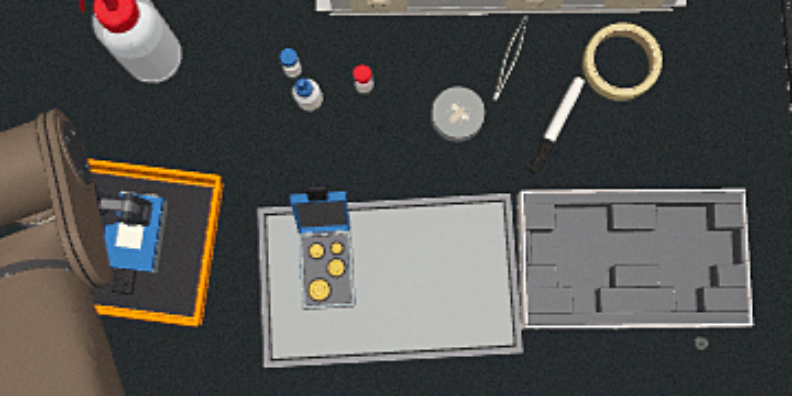

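The pictures show the stiff case shut in the orange tray and the free one open on the mat, with the bystanders in their starting places. The plane fit to the repair-tray lid shows an odd 6° slope, possibly from camera settling or stray pixels, so I'll check it again.

>>> {"op": "step_arm", "data": {"rows": [[[0,0,0],[0,0,0],0],[[0,0,0],[0,0,0],0],[[0,0,0],[0,0,0],0],[[0,0,0],[0,0,0],0]]}}

```text
time: 31.42
eef_pos: [0.5784, 0.3133, 0.1515]
tcp_rot: [-0.467, 0.532, -0.531, 0.465]
contact_force: [0.6, 0.2, -0.0]
opening: 1.001
```

```bash
python3 - <<'E'
from h import *
def fit(c,p,d,box,lab):
    P=cloud(c,d)*1000;m=blue(p);k=np.zeros_like(m);k[box[0]:box[1],box[2]:box[3]]=1;m&=k
    m=cv2.erode(m.astype(np.uint8),np.ones((5,5)))>0
    q=P[m]; q=q[np.abs(q[:,2]-np.median(q[:,2]))<15]
    A=np.c_[q[:,:2]-q[:,:2].mean(0),np.ones(len(q))];print(lab,len(q),np.linalg.lstsq(A,q[:,2],rcond=None)[0].round(4))
f=np.load('pics/w26.npz');c0={k:f[k] for k in 'KRt'};fit(c0,f['p'],f['d'],(130,260,230,330),'w26')
c,p,d=wr('w27');fit(c,p,d,(130,260,230,330),'w27')
P=cloud(c,d)*1000
for u,v in [(182,200),(388,200),(280,111),(280,290),(215,230),(350,230),(222,150),(345,150),(280,262)]: print((u,v),P[v,u].round(1))
s=viewer.calibration('side');p,d=viewer.read_camera('side');fit(s,p,d,(270,330,205,260),'side')
to(580,313,100,-7.5)
E
```

```text
w26 4353 [-9.000e-04  7.000e-04  4.033e+01]
finger 1 zmin(2%) 190.8  yinner 353.7 xmax 594.8 n 2042
finger -1 zmin(2%) 190.9  yinner 271.7 xmax 582.7 n 2210
cam [648.9 303.4 318.5]
w27 4895 [-6.0000e-04 -1.0000e-04  4.0345e+01]
(182, 200) [575.4 404.2  13.5]
(388, 200) [558.6 217.2  42.2]
(280, 111) [644.3 300.4   5.6]
(280, 290) [480.3 322.   37. ]
(215, 230) [537.6 380.8   4.1]
(350, 230) [519.7 244.9   4.7]
(222, 150) [616.4 359.2   5.1]
(345, 150) [601.2 244.2   5.7]
(280, 262) [509.1 318.3  36. ]
side 112 [-2.70000e-03  1.72000e-02  3.87432e+01]
t 31.52 pos [578.8 313.4 152.2] turn [ 0.08 -0.04  0.04] shift [ 0.2 52.2  1.3] F [0.77 0.25 0.24] open 1.001 sgn -1
```

With stray pixels removed the lid is level at z = 40.3 mm (4 + 36 expected), so the case sits flat and shut. The gripper is clear of everything, so I'll hand in.

```bash
python3 -c "
from plant import ctrl
print(ctrl.sign_off(), ctrl.get_state()['time'])"
```

```text
the job is handed in; nothing more can be done
the job is handed in; nothing more can be done
```

I stood both cases on the mat and tested each lid by leading it past upright (about 1.65 rad) and letting go. The job was handed in at about 31.5 s of the 72 s allowed.

- **Free case:** the lid of the case from the pocket nearer the mat fell back onto its stop. That case stays at the mat's left spot (y = +75), wide open.
- **Stiff case:** the lid of the other case stayed where I left it, both at about 1.65 rad and again at about 1.0 rad. I shut it and set it upright in the orange tray.

**Last checks:**
- The lid in the tray is level at 40.3 mm (4 + 36 expected), and the case lies within the tray walls.
- The free lid leans back and the gripper is clear of everything. I judged the free lid's angle by eye and did not measure it.
- The pen, bottle, vial and resin disc look undisturbed.

**What disagreed:**
- **TCP offset:** the real fingertips sit about 25 mm higher than the reported TCP implies. Because of this, on the first grasp try the fingers came down on the lid with about 11 N. I backed off and allowed for the offset from then on.
- **Tilt reading:** one plane fit of the tray lid showed a false 6° tilt from stray pixels. Two cleaned-up wrist-camera fits came out flat. A coarse side-camera fit with few points showed about 1° and 38.7 mm.

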